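# Lay out an anchor set on the kitting board

### The job

Lay out the anchor set on the black kitting board: the steel washer flat on the red plate, centred over its hole, and the brass nut flat and centred on top of the washer; the copper sleeve standing on the board midway between the red plate and the yellow bin; and the blue cap standing on the board straight behind the sleeve (square to the board, on the side away from the robot) with a gap of about 30 mm between the two. Do not disturb the oil bottle.

Things in the scene. Friction and masses are not known exactly. Their poses are not given: they have to be found in the camera images.
- board: black rubber kitting board, fixed, 200 (its x) by 420 (its y) by 6 mm thick, a thin white line along each long edge; origin at the centre of its underside on the bench, its x axis points away from the robot (turned up to 0.2 rad), y along its length to the robot's left. The plate stands on one half of the board and the bin on the other (which half varies), their centres 150 mm to either side of the board's centre line, so the board's centre is midway between them
- plate: red steel plate 100 x 100 x 12 mm thick with a 30 mm hole through its middle and four small dark dots at its corners, fixed on the board; origin at the centre of its underside (so its top is 12 mm above the origin), axes along its edges
- bin: yellow open bin of bolts, fixed on the board, 120 (x) by 90 (y) by 70 mm high, low open front towards the robot; origin at the centre of its underside
- washer: loose thick bright steel washer, outside diameter 52, hole 28, 10 mm thick, 0.11 kg, lying flat on the bench; origin at the centre of its underside
- nut: loose brass-coloured hex nut, 42 mm across flats (48.5 across corners), 22 mm high, hole about 28 mm, 0.14 kg, lying flat on the bench; origin at the centre of its underside; its x axis is square to a pair of flats (the others at 60 and 120 degrees)
- sleeve: loose copper-coloured tube standing upright, outside diameter 40, bore 26, 50 mm high, 0.2 kg; origin at the centre of its underside
- cap: loose solid blue plastic cap standing upright, a plain 40 mm diameter cylinder 38 mm high with a slightly rounded top edge and a dark spot on top, 0.04 kg; origin at the centre of its underside
- oil: white plastic oil bottle with a red cap, 44 mm diameter and 110 mm high, standing loose on the bench between the robot and the board; to be left alone; origin at the centre of its underside
Not all that is in view belongs to the job. Leave any pink or turquoise look-alike of the nut alone. There is more than one size of the cap; the one meant has the size given above.

How it is judged (in metres and radians):
At the end, for the whole second after the job is handed in: Washer flat on the plate within 12 mm of its centre; nut flat on the washer within 10 mm of centre; sleeve upright on the board within 15 mm of midway in each board axis; cap upright behind it, gap 12 to 50 mm, within 20 mm of the board's cross centre line; all at rest (horizontal distance between washer and plate below 0.012 m and z of washer in the frame of plate between 0.008 and 0.016 m and horizontal distance between nut and washer below 0.01 m and z of nut in the frame of washer between 0.006 and 0.014 m and x of sleeve in the frame of board between -0.015 and 0.015 m and y of sleeve in the frame of board between -0.015 and 0.015 m and z of sleeve in the frame of board between 0.002 and 0.01 m and horizontal distance between cap and sleeve between 0.052 and 0.09 m and y of cap in the frame of board between -0.02 and 0.02 m and x of cap in the frame of board above 0.03 m and z of cap in the frame of board between 0.002 and 0.01 m and angle between each of washer, nut, sleeve, cap's own z axis and vertical below 0.15 rad and linear speed of each of washer, nut, sleeve, cap below 0.02 m/s); the robot touches nothing.
It fails at once if the oil bottle is knocked or shifted by more than 30 mm (distance of oil from where it was at the start of the episode above 0.03 m or angle between oil's own z axis and vertical above 0.4 rad).
It also fails if it takes over 115 s, if anything falls off the work surface, if the arm or the gripper's body presses on something with over 40 N, if the wrist force passes 120 N, or if a joint passes its speed limit or range.

### The arm

A 6-joint arm with a two-finger parallel gripper is mounted at the origin on the work surface. World frame = base frame: x ahead of the robot, y to its left, z up, the work surface at z = 0. Lengths are in mm, angles in rad, forces in N, time in s.
With the tool pointing down it reaches from about 325 to 875 mm from the base axis. Payload 4.4 kg.
Tool frame: the origin (TCP) lies at the very end of the fingers, on their centre line; the grasp point (between the pads) lies 19 mm behind it (bot.grip_point_offset is the z of the grasp point in the tool frame, in mm); z points along the fingers, y is the direction in which the jaws open and shut (so a half turn about z gives the same grasp; the last joint's range is limited). The gripper opens to 85 mm and grips with 20 to 120 N. Pads are 22 mm wide; open, the fingers measure 114 mm over their backs; the gripper's body (76 mm by 85 mm) begins 54 mm behind the grasp point. The pads swing forward as they close: fully open they stand 13 mm farther back than shut.
Start: joints at [-1.258, 0.207, 1.542, -0, 1.393, -0.15], TCP at [256.7, -514.521, 231.282] pointing down, gripper open.
Joint ranges: [-2.73, 2.73], [-0.86, 2.22], [0.23, 2.46], [-1.11, 4.25], [0.08, 2.63], [-2.82, 2.82]. Speed limits (rad/s): [2.79, 2.79, 3.14, 3.14, 3.14, 3.14].

### API

Orientations are given as a unit quaternion [w, x, y, z].
In Python, from station import bot gives the robot as it stands. The module is installed in compiled form; this text tells all that it offers.
- The arm moves only by the shell command python3 -m pendant 'ROWS'. ROWS is JSON, a list of rows, each an object of numbers: "x", "y", "z": the shift along the tool's x, y, z in units of 40 mm (1.0 is 40 mm); "ax", "ay", "az": the turn, a rotation vector about the tool's x, y, z in units of 8 degrees (1.0 is 8 degrees); "claw": the opening, from -1 (shut) to 1 (fully open), so that 0 is half open. In form: [{"x": .., "y": .., "z": .., "ax": .., "ay": .., "az": .., "claw": ..}, ...]. A call has 1 to 12 rows; each row shifts and turns the commanded pose from where the row before left it, along the tool's axes as they then stand; what a row does not reach is not made up. A row lasts 1/8 s, in which the tool goes at most 62.5 mm and 10.7 degrees, less where a joint would pass 70% of its speed; a pose out of reach is approached as far as the arm can. A call is refused whole if a number of a shift passes 1 or a number of a turn 1, either way. A call with a gripper value outside its range is refused whole. The fingers move at their own pace and stop on an object; the grip force is fixed at half the most. Time passes only in rows, so rows that do not move let the fingers close. It gives the time, the measured TCP pose, the force and the opening at its end, in the units of the state.
- bot.sense(): the state, without advancing time (a new reading comes with each control period).
- bot.read_camera(name): name is "side" or "top" or "wrist"; returns a dict with "image" (480x640x3 uint8, red, green, blue), "fov_y" (degrees; the focal length in pixels is half the picture's height over the tangent of half this angle, whatever the lens; pixels are square), "cx", "cy" (the principal point, pixels), "extrinsics" (4x4, takes a point from world to camera coordinates). Camera axes: x right, y down, z forward; pixel columns grow to the right and rows downward; lengths in mm; the calibration is good to about 2 mm. The wrist camera is an equidistant fisheye: a pixel r from the principal point sees the ray r / f radians off the axis. A picture is of the moment at which its call begins. There is no depth.
- bot.job_done(): hands the job in, once; it reports no verdict.
Trained networks look in a picture, given as the dict that the camera call returned (one of the last four; its "shot" number tells which), for a name from the list of things; names that differ only in an ending like _2 or _b are one class to them, and where a whole thing is asked for, a point or a joint stands for the part that bears it (a point fixed in the world has none). Each returns a list of dicts, best first, with "score" (0 to 1); they miss things now and then, are a little off and sometimes report something else, mostly with a low value. They report only what shows in the picture. A call takes as long as a camera call. They do not tell look-alikes from the thing itself.
- bot.silhouettes(picture, thing): "mask" (480x640 bool, what is visible of it) and "position" ([column, row] in pixels, amid what is visible of it).
- bot.mark_of(picture, thing): "position" ([column, row] in pixels: a listed point, or the origin of a listed thing).
The state is a dict: "t": time; "joint_positions": joint angles; "qvel": joint speeds; "joint_torque": joint torques, N m; "eef_pos": TCP position; "ee_rot": TCP orientation; "ft_force": force on the tool from outside, world axes, zero at the start; "torque": the same for the moment, N m; "gripper_width": finger opening in mm.
Only numpy, scipy, OpenCV 4.12 (cv2) and the standard library are available. Lean on these libraries where they do the work, as an engineer would, in place of code of your own. Each camera call takes 0.05 s, during which the arm holds its last target.

## Working session

There is one attempt and no reset: what is moved stays moved. The work goes in short steps, Python scripts to look and compute and a shell command to move; the robot and the scene stay as the last step left them, time stands still between calls to the robot, and variables do not carry over. Pictures are saved under pics/ and viewed, and the job is handed in when it is done.

```bash
mkdir -p pics; ls; python3 - <<'E'
from station import bot
import cv2
print(bot.sense())
for n in ["side","top","wrist"]:
    p=bot.read_camera(n)
    print(n,p["fov_y"],p["cx"],p["cy"],p["extrinsics"].round(3).tolist() if hasattr(p["extrinsics"],"round") else p["extrinsics"],p.get("shot"))
    cv2.imwrite(f"pics/{n}0.png",p["image"][:,:,::-1])
E
```

```text
pics
{'t': 0.0, 'joint_positions': array([-1.25849230e+00,  2.07447621e-01,  1.54295912e+00,  1.35694593e-05,
        1.39348761e+00, -1.50518444e-01]), 'qvel': array([ 8.75952919e-06, -5.06209407e-04,  4.39463478e-05,  1.20013146e-03,
        1.84057001e-03,  9.31006972e-04]), 'joint_torque': array([-3.99109831e-04, -3.83038044e+01, -2.91594905e+01, -3.36403727e-04,
        1.06324075e-02,  1.34215745e-05]), 'eef_pos': array([ 256.47310636, -513.78934017,  230.10762132]), 'ee_rot': array([-1.14762400e-03,  9.73343328e-01,  2.29350043e-01, -8.63386478e-05]), 'ft_force': array([0.6453435 , 0.48962763, 0.66548117]), 'torque': array([ 0.05794738,  0.00953678, -0.0696754 ]), 'gripper_width': 85.50981317031588}
side 53.01604508226866 322.7424469184174 238.66554517695454 [[-0.975, -0.22, 0.01, 506.69], [-0.118, 0.486, -0.866, 69.023], [0.186, -0.846, -0.5, 1021.882], [0.0, 0.0, 0.0, 1.0]] 1
top 42.708809447369745 316.3166183569958 234.07571296560909 [[0.025, -1.0, 0.016, 16.573], [-0.997, -0.026, -0.078, 512.923], [0.079, -0.014, -0.997, 1348.321], [0.0, 0.0, 0.0, 1.0]] 2
wrist 65.70646984690485 314.9633214837979 235.51426075124107 [[0.446, -0.895, -0.002, -575.514], [-0.852, -0.426, 0.305, -39.212], [-0.274, -0.134, -0.952, 380.878], [0.0, 0.0, 0.0, 1.0]] 3
```

View pics/top0.png

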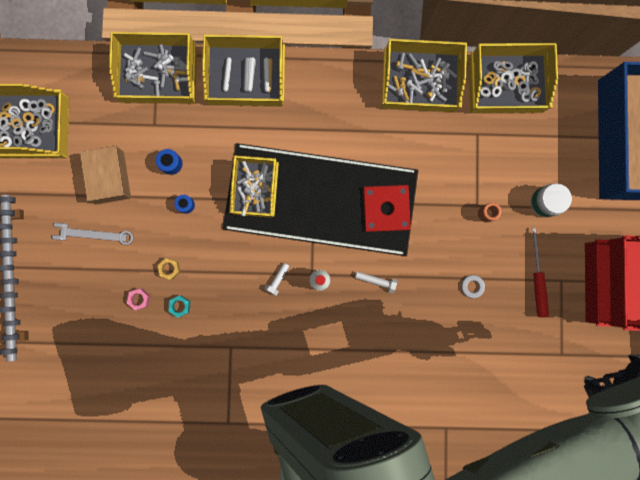

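View pics/side0.png

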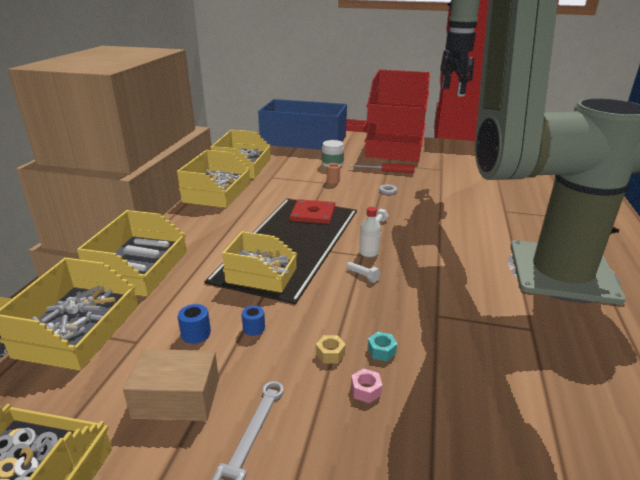

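View pics/wrist0.png

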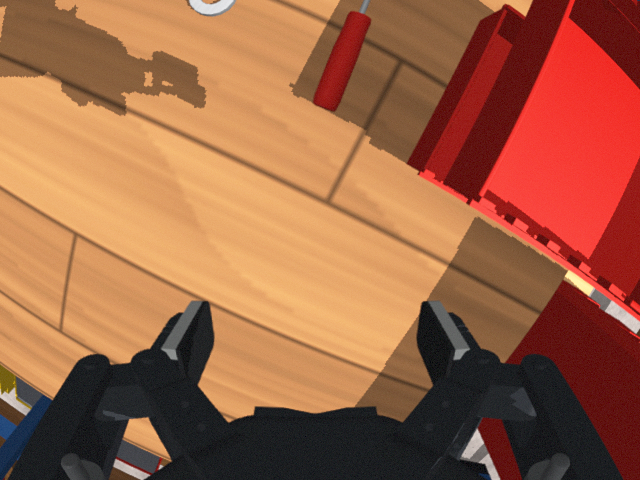

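Top view: washer at (473,287), sleeve (490,212), oil (320,280), plate (388,208) on the robot's right half of the board, bin (254,186).
Nut candidates: brass (167,269), chosen; pink (137,299) and turquoise (179,306) are look-alikes. Cap candidates: the small blue one (184,204), about 19 px or 41 mm wide, chosen; the large blue one (168,161) is too big.

```bash
cat > h.py <<'E'
import numpy as np, cv2
from scipy.spatial.transform import Rotation as R
from station import bot
def K(p):
    f=p["image"].shape[0]/2/np.tan(np.radians(p["fov_y"])/2); return f
def proj(p,X,fish=False):
    E=np.asarray(p["extrinsics"]);X=np.atleast_2d(X);c=X@E[:3,:3].T+E[:3,3];f=K(p)
    if fish:
        r=np.linalg.norm(c[:,:2],axis=1);th=np.arctan2(r,c[:,2]);s=f*th/np.maximum(r,1e-9)
        return c[:,:2]*s[:,None]+[p["cx"],p["cy"]]
    return c[:,:2]/c[:,2:]*f+[p["cx"],p["cy"]]
def back(p,uv,z,fish=False):
    E=np.asarray(p["extrinsics"]);f=K(p);d=(np.atleast_2d(uv)-[p["cx"],p["cy"]])/f
    if fish:
        th=np.linalg.norm(d,axis=1);s=np.sin(th)/np.maximum(th,1e-9);ray=np.c_[d*s[:,None],np.cos(th)]
    else: ray=np.c_[d,np.ones(len(d))]
    ray=ray@E[:3,:3]; o=-E[:3,:3].T@E[:3,3]
    return o+ray*((z-o[2])/ray[:,2])[:,None]
E
cat > m.py <<'E'
from h import *
t=bot.read_camera("top"); s=bot.read_camera("side")
hs=dict(board=6,plate=12,bin=0,washer=0,nut=0,sleeve=0,cap=0,oil=0)
zo=dict(plate=6,bin=6)
for n in ["board","plate","bin","washer","nut","sleeve","cap","oil"]:
    for nm,p in(("top",t),("side",s)):
        for d in bot.mark_of(p,n)[:3]:
            print(n,nm,"mark",round(d["score"],2),np.round(d["position"],1),back(p,d["position"],zo.get(n,0))[0][:2].round(1))
        for d in bot.silhouettes(p,n)[:3]:
            m=d["mask"];
            print("    sil",nm,round(d["score"],2),np.round(d["position"],1),m.sum())
# choice crops
im=t["image"]; c=cv2.resize(im[130:330,110:260],None,fx=4,fy=3.0,interpolation=cv2.INTER_CUBIC)
cv2.imwrite("pics/crop1.png",cv2.resize(im[140:320,110:260],(600,720)[:2] if 0 else (500,600),interpolation=cv2.INTER_CUBIC)[:,:,::-1])
np.savez("top0.npz",image=t["image"],extrinsics=t["extrinsics"],fov_y=t["fov_y"],cx=t["cx"],cy=t["cy"])
np.savez("side0.npz",image=s["image"],extrinsics=s["extrinsics"],fov_y=s["fov_y"],cx=s["cx"],cy=s["cy"])
E
python3 m.py
```

```text
sil top 0.6 [326.3 202.1] 11947
    sil top 0.2 [255.9 187.2] 2528
board side mark 0.69 [289.7 242.7] [593.1  21.4]
    sil side 0.72 [296.2 239.9] 4838
plate top mark 0.89 [386.  206.4] [ 580.4 -126.7]
    sil top 0.95 [381.4 211.3] 1872
plate side mark 0.55 [311.5 211.8] [ 579.2 -132.8]
    sil side 0.91 [308.2 210. ] 825
bin top mark 0.91 [254.5 189.4] [611.1 171.7]
    sil top 0.73 [317.5 282.3] 296
    sil top 0.59 [252.  186.8] 2686
bin side mark 0.96 [261.4 275.3] [609.8 171.6]
bin side mark 0.56 [333. 181.] [ 565.9 -342.4]
washer top mark 0.6 [473.2 285.1] [ 407.7 -327.4]
washer top mark 0.4 [314.9 278.7] [413.2  30. ]
    sil top 0.51 [467.7 283.7] 347
washer side mark 0.48 [390.5 186.4] [ 398.3 -357.8]
    sil side 0.45 [258.9 262.6] 3336
nut top mark 0.69 [142.6 299.9] [356.4 413.5]
nut top mark 0.58 [169.9 267. ] [431.3 355.9]
nut top mark 0.52 [180.7 307.9] [340.7 328. ]
    sil top 0.77 [134.9 298.9] 308
    sil top 0.71 [173.8 272.7] 225
    sil top 0.53 [176.7 312. ] 286
nut side mark 0.82 [332.3 353.6] [423.1 354.5]
nut side mark 0.81 [367.7 390.2] [354.6 419.3]
nut 
[... 200 characters left out ...]
]
    sil top 0.74 [487.3 213.8] 329
sleeve side mark 0.5 [331.2 182.5] [ 571.5 -343.9]
    sil side 0.71 [257.3 265.3] 3474
    sil side 0.64 [330.3 174.1] 232
    sil side 0.58 [252.1 318.5] 631
cap top mark 0.72 [170.3 163.2] [666.8 365.3]
cap top mark 0.62 [187.5 205. ] [572.3 322.4]
    sil top 0.82 [182.3 204.3] 291
    sil top 0.7 [167.7 159.8] 507
cap side mark 0.97 [196.6 334.2] [663.2 362. ]
cap side mark 0.71 [257.3 329.6] [564.5 326.2]
    sil side 0.87 [253.3 320.4] 581
oil top mark 0.64 [317.4 279.5] [411.5  24.4]
    sil top 0.61 [316.7 282. ] 346
oil side mark 0.69 [369.2 250.5] [409.   12.5]
oil side mark 0.51 [312.5 212.7] [ 578.3 -140. ]
    sil side 0.95 [369.3 232.2] 840
```

View pics/crop1.png

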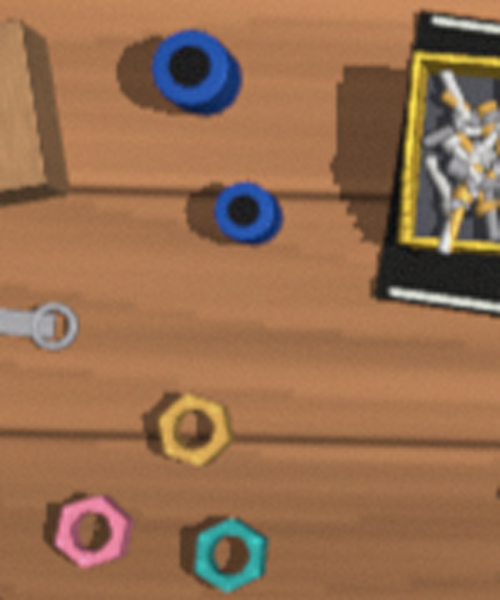

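The crop shows the brass nut between the pink and turquoise ones, at about (168,269), and the small blue cap at (184,204). Both choices match the description. Next I refine positions with colour segmentation.

```bash
cat > seg.py <<'E'
from h import *
p={k:v for k,v in np.load("top0.npz").items()}
hsv=cv2.cvtColor(p["image"],cv2.COLOR_RGB2HSV)
def comp(lo,hi,box):
    m=cv2.inRange(hsv,lo,hi); x0,y0,x1,y1=box; q=np.zeros_like(m); q[y0:y1,x0:x1]=m[y0:y1,x0:x1]
    n,l,st,c=cv2.connectedComponentsWithStats(q); i=1+np.argmax(st[1:,4]); return (l==i).astype(np.uint8),st[i],c[i]
for n,lo,hi,box,z in [("plate",(0,150,60),(8,255,255),(350,170,425,245),18),("platehi",(172,150,60),(180,255,255),(350,170,425,245),18),
  ("washer",(0,0,90),(180,60,255),(455,268,492,305),10),("nut",(18,90,80),(32,255,255),(150,250,190,288),22),
  ("sleeve",(3,120,70),(12,255,255),(470,195,510,230),50),("cap",(105,120,40),(125,255,255),(165,185,205,222),38)]:
    try:
        m,st,c=comp(lo,hi,box)
        cn=max(cv2.findContours(m,cv2.RETR_EXTERNAL,cv2.CHAIN_APPROX_NONE)[0],key=cv2.contourArea)
        hull=cv2.convexHull(cn); r=cv2.minAreaRect(cn); (ec,er)=cv2.minEnclosingCircle(cn)
        W=back(p,cn[:,0,:].astype(float),z)[:,:2].astype(np.float32)
        rw=cv2.minAreaRect(W); cw=cv2.minEnclosingCircle(W)
        print(n,st,"rect",np.round(rw[0],1),np.round(rw[1],1),round(rw[2],1),"circ",np.round(cw[0],1),round(cw[1],1))
    except Exception as e: print(n,e)
print([hsv[y,x] for x,y in((488,206),(473,277),(365,200),(168,260),(162,269))])
g=p["image"]
for n,b in (("plate",(340,160,440,240)),("ws",(440,190,540,310))):
    x0,y0,x1,y1=b; cv2.imwrite(f"pics/c_{n}.png",cv2.resize(g[y0:y1,x0:x1],None,fx=5,fy=5,interpolation=cv2.INTER_CUBIC)[:,:,::-1])
E
python3 seg.py
```

```text
plate [ 363  185   48   47 1857] rect [ 575.8 -126.8] [103.1 103.2] 3.7 circ [ 576.1 -126.9] 70.6
platehi [389 202   2   1   2] rect [ 589.  -132.9] [2.3 0. ] 91.5 circ [ 589.  -132.9] 1.1
washer [462 275  23  23 316] rect [ 405.7 -324.3] [49.1 49.7] 1.4 circ [ 405.3 -324.2] 26.1
nut [158 258  22  22 244] rect [426.9 354.5] [48.2 41.6] 73.1 circ [426.9 354.6] 24.3
sleeve [470 198  40  32 413] rect [ 562.9 -348.7] [82.5 67.7] 40.6 circ [ 565.9 -347.9] 44.5
cap [175 195  19  18 217] rect [570.8 322.7] [37.9 39.5] 2.3 circ [570.2 323.4] 21.8
[array([ 10, 152, 210], dtype=uint8), array([130,   4, 181], dtype=uint8), array([  1, 205, 168], dtype=uint8), array([ 19, 154, 217], dtype=uint8), array([ 19, 152, 136], dtype=uint8)]
```

```bash
cat > seg2.py <<'E'
from h import *
p={k:v for k,v in np.load("top0.npz").items()}
hsv=cv2.cvtColor(p["image"],cv2.COLOR_RGB2HSV)
m=cv2.inRange(hsv,(0,0,150),(180,70,255))
lines=[]
for n,(a,b) in dict(back=((237,147),(417,171)),front=((225,228),(407,252))).items():
    z=np.zeros_like(m); cv2.line(z,a,b,255,9)
    ys,xs=np.nonzero(m&z); W=back(p,np.c_[xs,ys].astype(float),6)[:,:2]
    vx,vy,x0,y0=cv2.fitLine(W.astype(np.float32),cv2.DIST_HUBER,0,.01,.01).ravel()
    pr=(W-[x0,y0])@[vx,vy]; lo,hi=np.percentile(pr,[.5,99.5])
    A=np.array([x0,y0])+lo*np.array([vx,vy]);B=np.array([x0,y0])+hi*np.array([vx,vy])
    print(n,len(xs),A.round(1),B.round(1),np.linalg.norm(B-A).round(1),"yaw",np.arctan2(-vx*np.sign(vy),abs(vy)).round(4)); lines.append((A+B)/2)
c=np.mean(lines,0); print("center",c.round(1),"width",np.linalg.norm(lines[0]-lines[1]).round(1))
# model check of plate: circle hole
mk=cv2.inRange(hsv,(0,0,0),(180,255,70))[198:220,376:400]
ys,xs=np.nonzero(mk);print("hole",back(p,[[376+xs.mean(),198+ys.mean()]],18)[0].round(1))
# bin
mk=cv2.inRange(hsv,(20,120,60),(35,255,255))[150:225,225:285];ys,xs=np.nonzero(mk)
print("sleeve dark bore");g=cv2.cvtColor(p["image"],cv2.COLOR_RGB2GRAY)
E
python3 seg2.py; python3 seg.py >/dev/null
```

```text
back 398 [ 663.5 -184.8] [710.4 205.9] 393.5 yaw -0.1195
front 408 [ 476.8 -162.4] [523.6 228. ] 393.2 yaw -0.1194
center [593.6  21.7] width 188.1
hole [ 575.5 -127.4   18. ]
sleeve dark bore
```

View pics/c_ws.png

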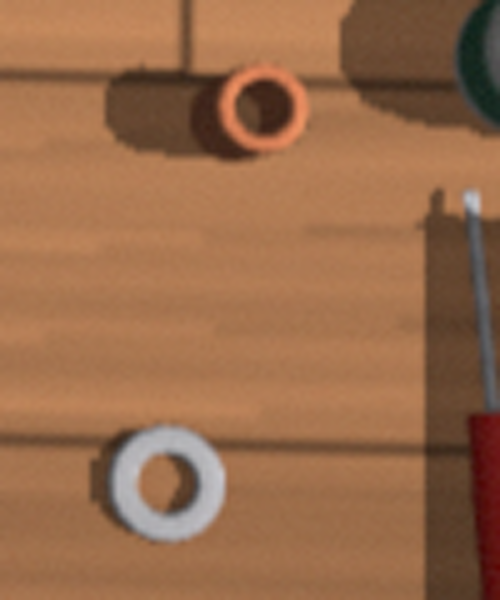

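View pics/c_plate.png

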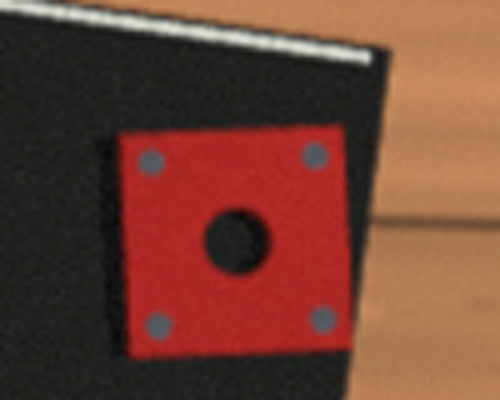

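```bash
cat > plan.py <<'E'
import sys
from h import *
# plan.py x y z yaw_deg_of_tool_x
s=bot.sense(); w,*v=s["ee_rot"]; T=R.from_quat([*v,w]); M=T.as_matrix()
yaw=np.degrees(np.arctan2(M[1,0],M[0,0]))
print("t",round(s["t"],2),"pos",s["eef_pos"].round(1),"yaw",yaw.round(1),"tilt",np.degrees(np.arccos(-M[2,2])).round(2),"F",s["ft_force"].round(1),"w",round(s["gripper_width"],1),"q",s["joint_positions"].round(2))
if len(sys.argv)>4:
    x,y,z,a=map(float,sys.argv[1:5])
    d=M.T@(np.array([x,y,z])-s["eef_pos"])/40
    da=(a-yaw+180)%360-180
    if da>90: da-=180
    if da<-90: da+=180
    # orientation target: pointing down
    Tg=R.from_euler("z",yaw,degrees=True)*R.from_euler("x",180,degrees=True)
    print("tilt fix rotvec units",(np.degrees((T.inv()*Tg).as_rotvec())/8).round(2))
    print("shift units",d.round(3),"turn az units",round(-da/8,3),"(turn after shift)")
    b=np.radians(yaw+da)
    M2=np.array([[np.cos(b),np.sin(b),0],[np.sin(b),-np.cos(b),0],[0,0,-1]])
    print("shift units if turned first",(M2.T@(np.array([x,y,z])-s["eef_pos"])/40).round(3))
E
python3 - <<'E'
from h import *
t={k:v for k,v in np.load("top0.npz").items()}
print("sleeve",back(t,[[492.6,211.6]],50).round(1),"cap",back(t,[[183.2,203.3]],38).round(1),"nut",back(t,[[168.2,268.8]],22).round(1))
w=bot.read_camera("wrist");E=w["extrinsics"];c=-E[:3,:3].T@E[:3,3];s=bot.sense()
q=s["ee_rot"];T=R.from_quat([q[1],q[2],q[3],q[0]])
print("cam in tool",T.inv().apply(c-s["eef_pos"]).round(1),"axis",T.inv().apply(E[2,:3]).round(3), "camx",T.inv().apply(E[0,:3]).round(3))
print("TCP px",proj(w,s["eef_pos"],True))
E
python3 plan.py 405.4 -324.2 120 26.5
```

```text
sleeve [[ 569.6 -355.8   50. ]] cap [[571.2 324.4  38. ]] nut [[426.8 354.6  22. ]]
cam in tool [  78.7    1.7 -143.2] axis [-0.305 -0.     0.952] camx [-0.  1.  0.]
TCP px [[311.00144906 307.10268276]]
t 1.9 pos [ 256.7 -514.5  231.3] yaw 26.5 tilt 0.0 F [ 0.5 -0.9 -0.7] w 85.5 q [-1.26  0.21  1.54  0.    1.39 -0.15]
tilt fix rotvec units [-0. -0.  0.]
shift units [ 5.451 -2.597  2.782] turn az units 0.002 (turn after shift)
shift units if turned first [ 5.45  -2.599  2.782]
```

```bash
python3 -m pendant '[{"x":0.9,"y":-0.43,"z":0.3,"claw":0.4},{"x":0.91,"y":-0.43,"z":0.3,"claw":0.4},{"x":0.91,"y":-0.43,"z":0.4,"claw":0.4},{"x":0.91,"y":-0.43,"z":0.5,"claw":0.4},{"x":0.91,"y":-0.44,"z":0.6,"claw":0.4},{"x":0.91,"y":-0.44,"z":0.68,"claw":0.4},{"claw":0.4},{"claw":0.4}]'; python3 plan.py 405.4 -324.2 120 26.5
cat > wr.py <<'E'
import sys
from h import *
w=bot.read_camera("wrist"); cv2.imwrite(f"pics/{sys.argv[1]}.png",w["image"][:,:,::-1])
np.savez("wrist.npz",**{k:w[k] for k in("image","extrinsics","fov_y","cx","cy")})
if len(sys.argv)>2:
    print(proj(w,[float(a) for a in sys.argv[2].split(",")],True).round(1))
E
python3 wr.py w1 405.4,-324.2,10
```

```text
t 1.9 pos [ 256.7 -514.5  231.3] yaw 26.5 tilt 0.0 F [ 0.5 -0.9 -0.7] w 85.5 q [-1.26  0.21  1.54  0.    1.39 -0.15]
tilt fix rotvec units [-0. -0.  0.]
shift units [ 5.451 -2.597  2.782] turn az units 0.002 (turn after shift)
shift units if turned first [ 5.45  -2.599  2.782]
[[209.   -9.2]]schema error: expected keys x, y, z, ax, ay, az, claw
```

View pics/w1.png

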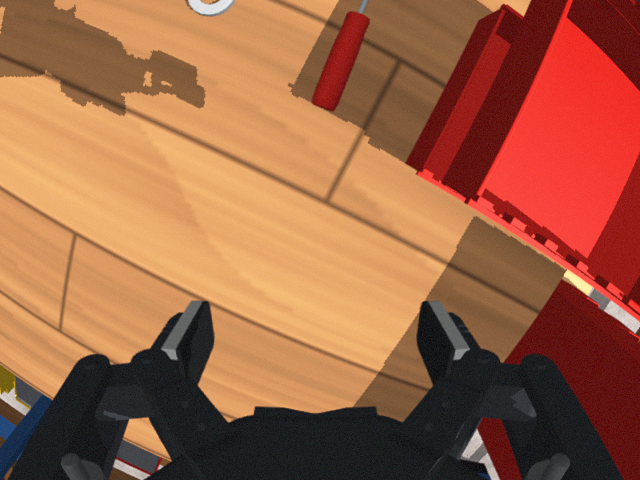

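The call needs every key in each row, so I'll write them all out.

```bash
python3 -m pendant '[{"x":0.9,"y":-0.43,"z":0.3,"ax":0,"ay":0,"az":0,"claw":0.4},{"x":0.91,"y":-0.43,"z":0.3,"ax":0,"ay":0,"az":0,"claw":0.4},{"x":0.91,"y":-0.43,"z":0.4,"ax":0,"ay":0,"az":0,"claw":0.4},{"x":0.91,"y":-0.43,"z":0.5,"ax":0,"ay":0,"az":0,"claw":0.4},{"x":0.91,"y":-0.44,"z":0.6,"ax":0,"ay":0,"az":0,"claw":0.4},{"x":0.91,"y":-0.44,"z":0.68,"ax":0,"ay":0,"az":0,"claw":0.4},{"x":0,"y":0,"z":0,"ax":0,"ay":0,"az":0,"claw":0.4},{"x":0,"y":0,"z":0,"ax":0,"ay":0,"az":0,"claw":0.4}]'; python3 plan.py 405.4 -324.2 120 26.5
python3 wr.py w2 405.4,-324.2,10
```

```text
t: 2.95
eef_pos: [405.6, -324.8, 120.6]
ee_rot: [0.001, 0.973, 0.23, 0.0]
ft_force: [0.8, -0.2, -0.7]
gripper_width: 59.6
t 2.95 pos [ 405.6 -324.8  120.6] yaw 26.5 tilt 0.08 F [ 0.8 -0.2 -0.7] w 59.6 q [-0.84  0.21  1.78 -0.    1.15  0.27]
tilt fix rotvec units [0.01 0.   0.  ]
shift units [ 0.003 -0.016  0.015] turn az units 0.006 (turn after shift)
shift units if turned first [ 0.003 -0.016  0.015]
[[311.5 231.8]]
```

View pics/w2.png

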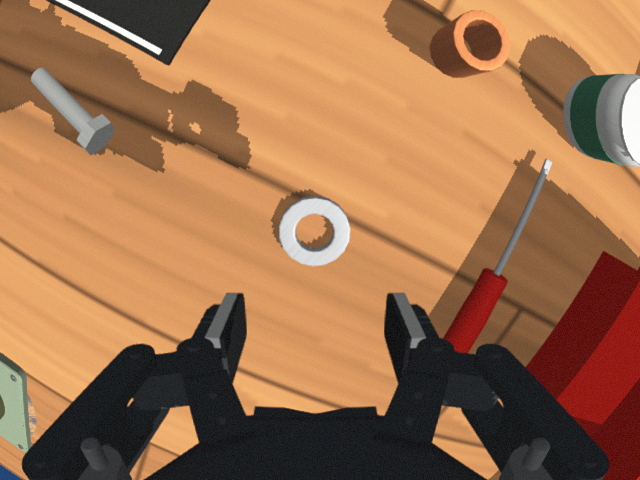

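Washer at (315,231), centred between the fingertips. I descend.

```bash
python3 -m pendant '[{"x":0,"y":-0.02,"z":0.8,"ax":0,"ay":0,"az":0,"claw":0.4},{"x":0,"y":0,"z":0.8,"ax":0,"ay":0,"az":0,"claw":0.4},{"x":0,"y":0,"z":0.75,"ax":0,"ay":0,"az":0,"claw":0.4},{"x":0,"y":0,"z":0.35,"ax":0,"ay":0,"az":0,"claw":0.4},{"x":0,"y":0,"z":0,"ax":0,"ay":0,"az":0,"claw":0.4}]'; 
python3 wr.py w3 405.4,-324.2,10
```

```text
t: 3.62
eef_pos: [404.5, -324.0, 12.0]
ee_rot: [-0.0, 0.973, 0.229, -0.0]
ft_force: [0.1, -0.2, 0.8]
gripper_width: 59.7
[[312.3 303.6]]
```

View pics/w3.png

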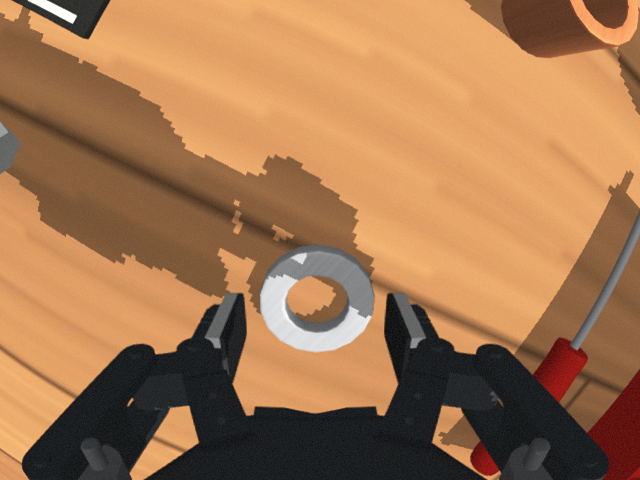

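```bash
python3 -m pendant '[{"x":0,"y":0,"z":0.15,"ax":0,"ay":0,"az":0,"claw":0.4},{"x":0,"y":0,"z":0.1,"ax":0,"ay":0,"az":0,"claw":0.4},{"x":0,"y":0,"z":0,"ax":0,"ay":0,"az":0,"claw":0.4}]'; python3 -m pendant '[{"x":0,"y":0,"z":0.05,"ax":0,"ay":0,"az":0,"claw":0.4},{"x":0,"y":0,"z":0,"ax":0,"ay":0,"az":0,"claw":0.4}]'
python3 -m pendant '[{"x":0,"y":0,"z":0.04,"ax":0,"ay":0,"az":0,"claw":0.4},{"x":0,"y":0,"z":0,"ax":0,"ay":0,"az":0,"claw":0.4}]'
python3 wr.py w4 405.4,-324.2,10
```

```text
t: 4.05
eef_pos: [405.0, -323.2, 2.1]
ee_rot: [-0.0, 0.973, 0.229, -0.0]
ft_force: [0.3, 0.3, -0.8]
gripper_width: 59.8
t: 4.3
eef_pos: [405.0, -323.3, 0.0]
ee_rot: [-0.0, 0.973, 0.229, -0.0]
ft_force: [-0.1, 0.9, 0.0]
gripper_width: 59.6
t: 4.55
eef_pos: [404.9, -323.3, -1.7]
ee_rot: [-0.0, 0.973, 0.229, -0.0]
ft_force: [0.1, 0.7, 0.1]
gripper_width: 59.7
[[313.2 320.6]]
```

View pics/w4.png

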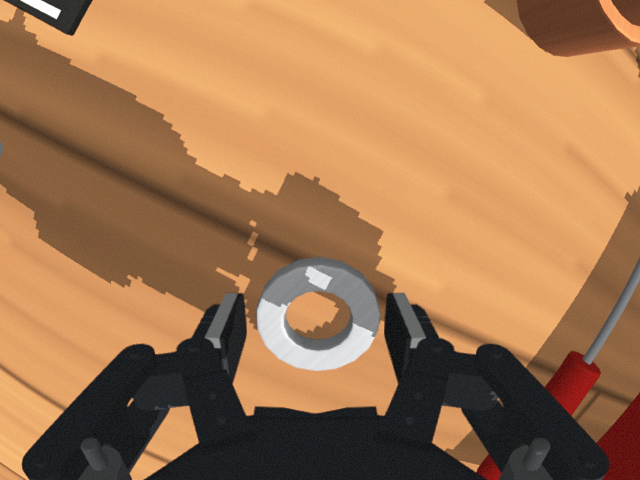

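```bash
python3 -m pendant '[{"x":0,"y":0,"z":0,"ax":0,"ay":0,"az":0,"claw":-0.2},{"x":0,"y":0,"z":0,"ax":0,"ay":0,"az":0,"claw":-0.2},{"x":0,"y":0,"z":0,"ax":0,"ay":0,"az":0,"claw":-0.2}]'
python3 -m pendant '[{"x":0,"y":0,"z":-0.5,"ax":0,"ay":0,"az":0,"claw":-0.2},{"x":0,"y":0,"z":-0.7,"ax":0,"ay":0,"az":0,"claw":-0.2},{"x":0,"y":0,"z":-0.8,"ax":0,"ay":0,"az":0,"claw":-0.2},{"x":0,"y":0,"z":-0.8,"ax":0,"ay":0,"az":0,"claw":-0.2},{"x":0,"y":0,"z":0,"ax":0,"ay":0,"az":0,"claw":-0.2}]'
python3 wr.py w5 405.4,-324.2,10; python3 plan.py 575.6 -127.3 110 26.5
```

```text
t: 4.97
eef_pos: [405.1, -323.6, -0.7]
ee_rot: [0.0, 0.973, 0.229, 0.0]
ft_force: [-0.8, 0.9, 6.2]
gripper_width: 49.4
t: 5.6
eef_pos: [406.7, -325.3, 113.3]
ee_rot: [0.003, 0.973, 0.229, 0.002]
ft_force: [0.5, 0.1, 0.1]
gripper_width: 48.8
[[309.3 236.4]]
t 5.65 pos [ 405.5 -324.   111.3] yaw 26.5 tilt 0.15 F [ 0.8  0.6 -2.6] w 49.0 q [-0.84  0.22  1.79 -0.    1.13  0.27]
tilt fix rotvec units [ 0.02 -0.   -0.  ]
shift units [ 6.    -2.503  0.031] turn az units 0.002 (turn after shift)
shift units if turned first [ 5.999 -2.505  0.033]
```

View pics/w5.png

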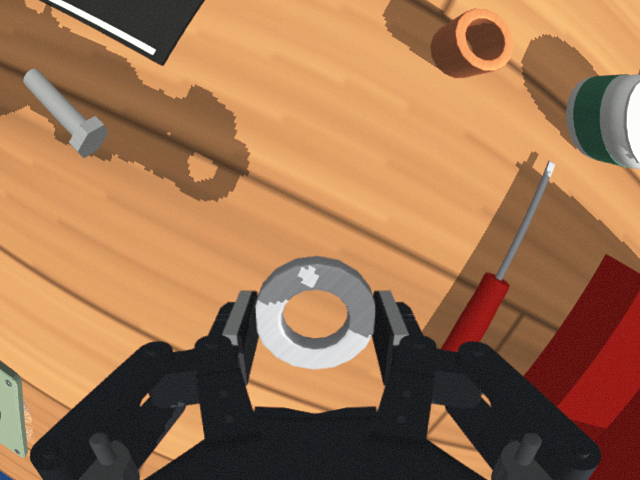

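Washer held level at (316,313). Moving over the plate.

```bash
python3 -m pendant '[{"x":0.85,"y":-0.35,"z":0,"ax":0,"ay":0,"az":0,"claw":-0.2},{"x":0.85,"y":-0.35,"z":0,"ax":0,"ay":0,"az":0,"claw":-0.2},{"x":0.86,"y":-0.36,"z":0,"ax":0,"ay":0,"az":0,"claw":-0.2},{"x":0.86,"y":-0.36,"z":0,"ax":0,"ay":0,"az":0,"claw":-0.2},{"x":0.86,"y":-0.36,"z":0,"ax":0,"ay":0,"az":0,"claw":-0.2},{"x":0.86,"y":-0.36,"z":0.2,"ax":0,"ay":0,"az":0,"claw":-0.2},{"x":0.86,"y":-0.36,"z":0.5,"ax":0,"ay":0,"az":0,"claw":-0.2},{"x":0,"y":0,"z":0.3,"ax":0,"ay":0,"az":0,"claw":-0.2},{"x":0,"y":0,"z":0,"ax":0,"ay":0,"az":0,"claw":-0.2}]'
python3 wr.py w6 575.6,-127.3,18; python3 plan.py 575.6 -127.3 40 26.5
```

```text
t: 6.78
eef_pos: [572.4, -126.1, 67.3]
ee_rot: [-0.002, 0.973, 0.23, -0.003]
ft_force: [0.3, -1.1, -1.8]
gripper_width: 48.9
[[316.8 260.2]]
t 6.83 pos [ 573.2 -126.9   68.6] yaw 26.5 tilt 0.23 F [-0.1  0.2  0.7] w 48.9 q [-0.36  0.41  1.64 -0.    1.09  0.74]
tilt fix rotvec units [-0.02  0.02 -0.  ]
shift units [0.05  0.038 0.715] turn az units -0.001 (turn after shift)
shift units if turned first [0.048 0.036 0.715]
```

View pics/w6.png

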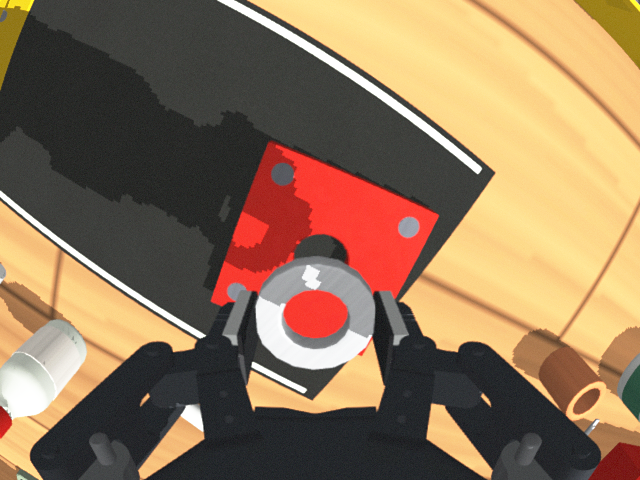

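The hole shows at (321,261) against a predicted (317,260), the same small bias as before. So the target holds and I lower.

```bash
python3 -m pendant '[{"x":0.03,"y":0.03,"z":0.4,"ax":0,"ay":0,"az":0,"claw":-0.2},{"x":0.02,"y":0.01,"z":0.4,"ax":0,"ay":0,"az":0,"claw":-0.2},{"x":0,"y":0,"z":0.2,"ax":0,"ay":0,"az":0,"claw":-0.2},{"x":0,"y":0,"z":0.08,"ax":0,"ay":0,"az":0,"claw":-0.2},{"x":0,"y":0,"z":0,"ax":0,"ay":0,"az":0,"claw":-0.2}]'
python3 wr.py w7 575.6,-127.3,18; python3 plan.py 575.6 -127.3 18 26.5
```

```text
t: 7.45
eef_pos: [577.5, -127.3, 27.1]
ee_rot: [-0.0, 0.973, 0.229, -0.0]
ft_force: [-0.7, 1.1, -0.6]
gripper_width: 48.9
[[309.3 300.9]]
t 7.5 pos [ 577.9 -127.4   27.5] yaw 26.5 tilt 0.03 F [ 0.4 -0.1 -0.2] w 48.9 q [-0.36  0.48  1.65 -0.    1.02  0.74]
tilt fix rotvec units [ 0. -0. -0.]
shift units [-0.049 -0.028  0.238] turn az units 0.002 (turn after shift)
shift units if turned first [-0.049 -0.028  0.238]
```

View pics/w7.png

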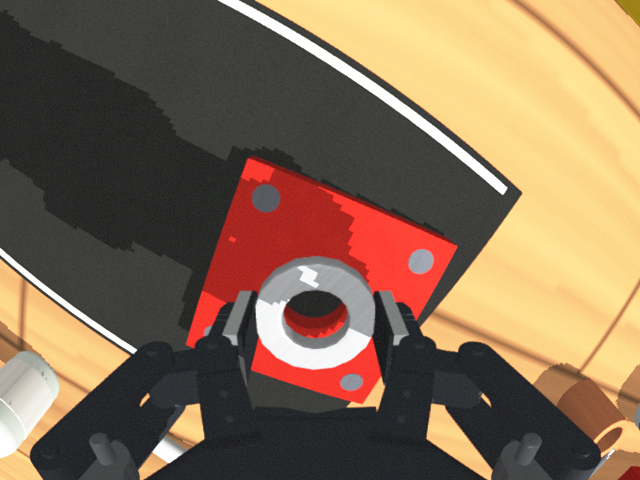

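```bash
python3 -m pendant '[{"x":-0.05,"y":-0.03,"z":0.1,"ax":0,"ay":0,"az":0,"claw":-0.2},{"x":0,"y":0,"z":0.1,"ax":0,"ay":0,"az":0,"claw":-0.2},{"x":0,"y":0,"z":0.03,"ax":0,"ay":0,"az":0,"claw":-0.2},{"x":0,"y":0,"z":0,"ax":0,"ay":0,"az":0,"claw":-0.2}]'
python3 wr.py w8 575.6,-127.3,18; python3 plan.py 575.6 -127.3 18 26.5
```

```text
t: 8.0
eef_pos: [575.2, -127.1, 17.9]
ee_rot: [-0.0, 0.973, 0.229, -0.0]
ft_force: [-0.7, 0.4, -0.5]
gripper_width: 48.9
[[311.9 306.6]]
t 8.05 pos [ 575.3 -127.1   18.1] yaw 26.5 tilt 0.0 F [ 0.  -0.7 -1.1] w 48.7 q [-0.36  0.49  1.65  0.    1.    0.74]
tilt fix rotvec units [-0.  0. -0.]
shift units [0.005 0.007 0.002] turn az units 0.002 (turn after shift)
shift units if turned first [0.005 0.007 0.002]
```

View pics/w8.png

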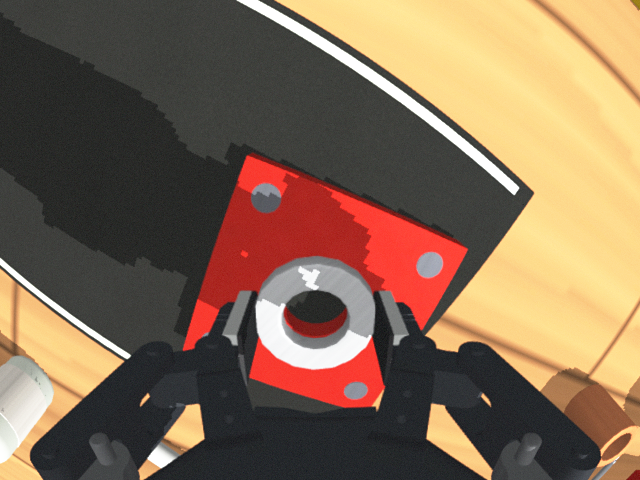

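```bash
python3 -m pendant '[{"x":0,"y":0,"z":0.02,"ax":0,"ay":0,"az":0,"claw":-0.2},{"x":0,"y":0,"z":0.02,"ax":0,"ay":0,"az":0,"claw":-0.2},{"x":0,"y":0,"z":0,"ax":0,"ay":0,"az":0,"claw":-0.2}]'
python3 -m pendant '[{"x":0,"y":0,"z":0,"ax":0,"ay":0,"az":0,"claw":0.4},{"x":0,"y":0,"z":0,"ax":0,"ay":0,"az":0,"claw":0.4},{"x":0,"y":0,"z":-0.3,"ax":0,"ay":0,"az":0,"claw":0.5},{"x":0,"y":0,"z":-0.9,"ax":0,"ay":0,"az":0,"claw":0.5},{"x":0,"y":0,"z":-0.9,"ax":0,"ay":0,"az":0,"claw":0.5},{"x":0,"y":0,"z":-0.9,"ax":0,"ay":0,"az":0,"claw":0.5},{"x":0,"y":0,"z":0,"ax":0,"ay":0,"az":0,"claw":0.5}]'
python3 wr.py w9 575.6,-127.3,28;python3 plan.py 575.6 -127.3 28 26.5
```

```text
t: 8.43
eef_pos: [575.5, -127.2, 17.4]
ee_rot: [0.0, 0.973, 0.229, 0.0]
ft_force: [-1.4, 0.3, 5.2]
gripper_width: 49.0
t: 9.3
eef_pos: [578.4, -128.3, 141.5]
ee_rot: [0.003, 0.973, 0.229, 0.004]
ft_force: [0.4, -0.1, 0.1]
gripper_width: 64.2
[[308.5 234.6]]
t 9.35 pos [ 576.7 -127.7  139. ] yaw 26.5 tilt 0.28 F [ 0.4  0.2 -0.8] w 64.0 q [-0.36  0.33  1.59  0.    1.22  0.74]
tilt fix rotvec units [ 0.03 -0.02 -0.  ]
shift units [-0.03  -0.031  2.774] turn az units 0.002 (turn after shift)
shift units if turned first [-0.021 -0.021  2.774]
```

View pics/w9.png

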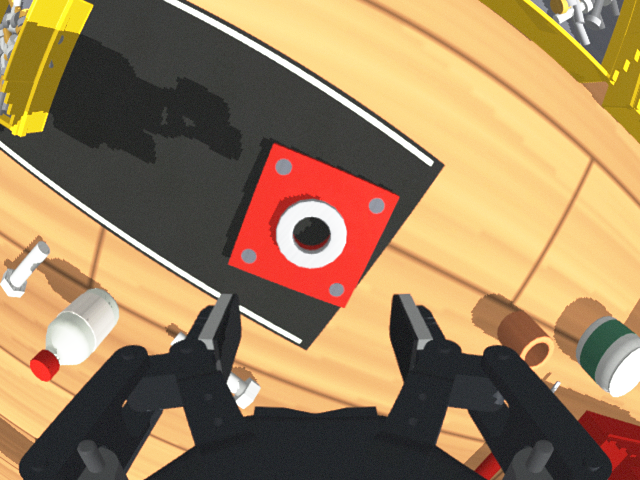

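Washer sits at (311,234), centred among the four plate dots (mean (311,230), less parallax). Now to the nut.

```bash
python3 plan.py 426.8 354.6 130 13.1
```

```text
t 9.35 pos [ 576.7 -127.7  139. ] yaw 26.5 tilt 0.28 F [ 0.4  0.2 -0.8] w 64.0 q [-0.36  0.33  1.59  0.    1.22  0.74]
tilt fix rotvec units [ 0.03 -0.02 -0.  ]
shift units [  2.029 -12.463   0.187] turn az units 1.677 (turn after shift)
shift units if turned first [ -0.918 -12.593   0.224]
```

```bash
python3 -m pendant '[{"x":0,"y":0,"z":-0.1,"ax":0,"ay":0,"az":0.84,"claw":0.4},{"x":0,"y":0,"z":-0.1,"ax":0,"ay":0,"az":0.84,"claw":0.4},{"x":-0.07,"y":-0.97,"z":0,"ax":0,"ay":0,"az":0,"claw":0.4},{"x":-0.07,"y":-0.97,"z":0,"ax":0,"ay":0,"az":0,"claw":0.4},{"x":-0.07,"y":-0.97,"z":0,"ax":0,"ay":0,"az":0,"claw":0.4},{"x":-0.07,"y":-0.97,"z":0,"ax":0,"ay":0,"az":0,"claw":0.4},{"x":-0.07,"y":-0.97,"z":0,"ax":0,"ay":0,"az":0,"claw":0.4},{"x":-0.07,"y":-0.97,"z":0,"ax":0,"ay":0,"az":0,"claw":0.4},{"x":-0.07,"y":-0.97,"z":0,"ax":0,"ay":0,"az":0,"claw":0.4},{"x":-0.07,"y":-0.97,"z":0,"ax":0,"ay":0,"az":0,"claw":0.4},{"x":-0.07,"y":-0.97,"z":0,"ax":0,"ay":0,"az":0,"claw":0.4},{"x":-0.07,"y":-0.97,"z":0,"ax":0,"ay":0,"az":0,"claw":0.4}]'; python3 plan.py 426.8 354.6 130 13.1
```

```text
t: 10.85
eef_pos: [458.5, 245.2, 142.9]
ee_rot: [0.0, 0.993, 0.114, -0.002]
ft_force: [0.6, -0.7, 0.1]
gripper_width: 59.7
t 10.85 pos [458.5 245.2 142.9] yaw 13.1 tilt 0.18 F [ 0.6 -0.7  0.1] w 59.7 q [ 0.32  0.18  1.76 -0.    1.2   1.67]
tilt fix rotvec units [0.   0.02 0.  ]
shift units [-0.152 -2.844  0.321] turn az units -0.004 (turn after shift)
shift units if turned first [-0.152 -2.844  0.322]
```

```bash
python3 -m pendant '[{"x":-0.04,"y":-0.9,"z":0.1,"ax":0,"ay":0,"az":0,"claw":0.4},{"x":-0.04,"y":-0.9,"z":0.2,"ax":0,"ay":0,"az":0,"claw":0.4},{"x":-0.04,"y":-0.9,"z":0.1,"ax":0,"ay":0,"az":0,"claw":0.4},{"x":0,"y":0,"z":0,"ax":0,"ay":0,"az":0,"claw":0.4},{"x":0,"y":0,"z":0,"ax":0,"ay":0,"az":0,"claw":0.4}]'; python3 wr.py w10 426.8,354.6,22; python3 plan.py 426.8 354.6 40 13.1
```

```text
t: 11.48
eef_pos: [430.4, 347.8, 127.4]
ee_rot: [0.001, 0.993, 0.114, -0.001]
ft_force: [0.5, 0.4, -0.7]
gripper_width: 59.8
[[302.  237.1]]
t 11.53 pos [430.8 347.6 127.7] yaw 13.1 tilt 0.1 F [ 0.4 -0.1  0.1] w 59.8 q [ 0.52  0.27  1.69 -0.    1.18  1.87]
tilt fix rotvec units [0.01 0.01 0.  ]
shift units [-0.054 -0.195  2.192] turn az units -0.006 (turn after shift)
shift units if turned first [-0.057 -0.193  2.192]
```

View pics/w10.png

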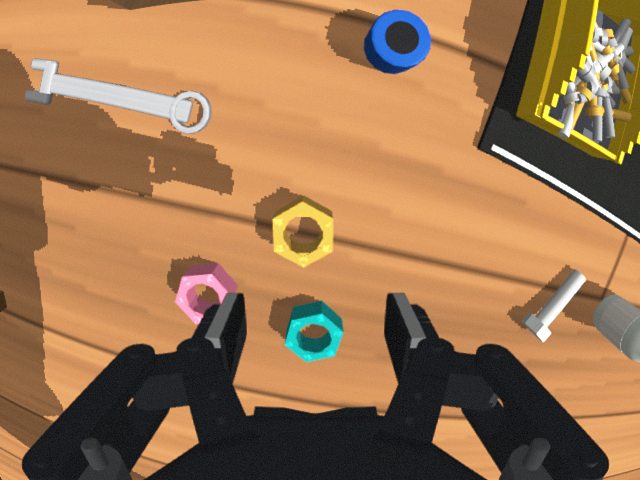

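```bash
python3 -m pendant '[{"x":-0.02,"y":-0.1,"z":0.3,"ax":0,"ay":0,"az":0,"claw":0.4},{"x":-0.02,"y":-0.08,"z":0.8,"ax":0,"ay":0,"az":0,"claw":0.4},{"x":-0.01,"y":0,"z":0.8,"ax":0,"ay":0,"az":0,"claw":0.4},{"x":0,"y":0,"z":0.5,"ax":0,"ay":0,"az":0,"claw":0.4},{"x":0,"y":0,"z":0,"ax":0,"ay":0,"az":0,"claw":0.4}]'; python3 wr.py w11 426.8,354.6,22; python3 plan.py 426.8 354.6 2 13.1
```

```text
t: 12.15
eef_pos: [425.7, 353.3, 29.9]
ee_rot: [0.001, 0.994, 0.113, -0.003]
ft_force: [0.2, -0.1, 0.1]
gripper_width: 59.8
[[309.4 296.7]]
t 12.2 pos [426.9 354.2  31.4] yaw 13.0 tilt 0.14 F [-0.  -0.8 -0.3] w 59.7 q [0.54 0.41 1.74 0.   0.99 1.88]
tilt fix rotvec units [0.01 0.02 0.  ]
shift units [ 0.002 -0.011  0.736] turn az units -0.01 (turn after shift)
shift units if turned first [ 0.    -0.011  0.736]
```

View pics/w11.png

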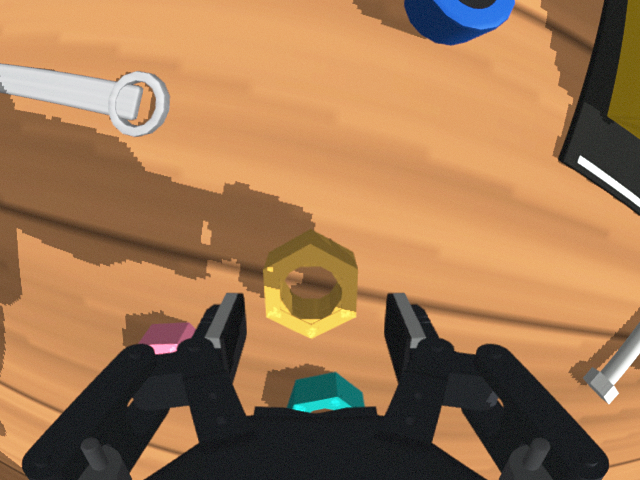

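```bash
python3 -m pendant '[{"x":0.03,"y":-0.02,"z":0.35,"ax":0,"ay":0,"az":0,"claw":0.4},{"x":0,"y":0,"z":0.35,"ax":0,"ay":0,"az":0,"claw":0.4},{"x":0,"y":0,"z":0,"ax":0,"ay":0,"az":0,"claw":0.4},{"x":0,"y":0,"z":0,"ax":0,"ay":0,"az":0,"claw":-0.4},{"x":0,"y":0,"z":0,"ax":0,"ay":0,"az":0,"claw":-0.4},{"x":0,"y":0,"z":0,"ax":0,"ay":0,"az":0,"claw":-0.4},{"x":0,"y":0,"z":0,"ax":0,"ay":0,"az":0,"claw":-0.4}]'; python3 wr.py w12 426.8,354.6,22; python3 plan.py 426.8 354.6 2 13.1
```

```text
t: 13.08
eef_pos: [428.8, 356.4, 4.8]
ee_rot: [-0.0, 0.993, 0.114, 0.0]
ft_force: [-0.7, 0.3, 0.7]
gripper_width: 40.7
[[314.3 333.5]]
t 13.12 pos [428.8 356.4   4.9] yaw 13.1 tilt 0.04 F [-0.1  0.6  1.5] w 40.6 q [0.54 0.46 1.74 0.   0.94 1.88]
tilt fix rotvec units [-0.   -0.01  0.  ]
shift units [-0.059  0.032  0.072] turn az units -0.003 (turn after shift)
shift units if turned first [-0.059  0.032  0.072]
```

View pics/w12.png

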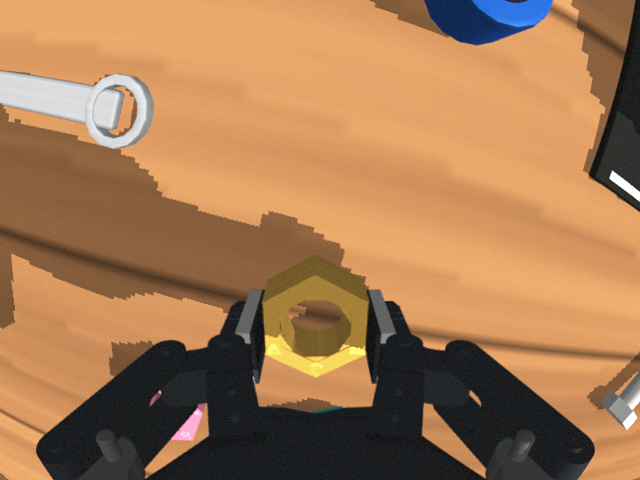

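```bash
python3 - <<'E'
from h import *
w={k:v for k,v in np.load("wrist.npz").items()}
s=bot.sense();q=s["ee_rot"];T=R.from_quat([q[1],q[2],q[3],q[0]])
for x0 in(-4,-2,0,2,4):
    P=[[x0-24.25,0,-17.1],[x0+24.25,0,4.9],[x0-14,0,-17.1]]
    print(x0,proj(w,s["eef_pos"]+T.apply(P),True).round(1).tolist())
E
python3 -m pendant '[{"x":0,"y":0,"z":-0.4,"ax":0,"ay":0,"az":0,"claw":-0.4},{"x":0,"y":0,"z":-0.8,"ax":0,"ay":0,"az":0,"claw":-0.4},{"x":0,"y":0,"z":-0.9,"ax":0,"ay":0,"az":0,"claw":-0.4},{"x":0,"y":0,"z":-0.9,"ax":0,"ay":0,"az":0,"claw":-0.4},{"x":0,"y":0,"z":-0.7,"ax":0,"ay":0,"az":0,"claw":-0.4}]'; python3 plan.py 575.6 -127.3 130 13.1
```

```text
-4 [[311.4, 382.4], [311.4, 260.9], [311.3, 364.2]]
-2 [[311.4, 379.0], [311.4, 256.5], [311.3, 360.5]]
0 [[311.4, 375.5], [311.3, 252.1], [311.2, 356.7]]
2 [[311.3, 371.9], [311.3, 247.7], [311.2, 352.8]]
4 [[311.3, 368.3], [311.3, 243.2], [311.2, 348.9]]
t: 13.75
eef_pos: [428.9, 356.4, 155.2]
ee_rot: [-0.0, 0.993, 0.114, 0.001]
ft_force: [0.3, -1.1, -1.7]
gripper_width: 40.6
t 13.75 pos [428.9 356.4 155.2] yaw 13.1 tilt 0.14 F [ 0.3 -1.1 -1.7] w 40.6 q [ 0.54  0.24  1.66 -0.    1.23  1.88]
tilt fix rotvec units [-0.01 -0.02  0.  ]
shift units [ 0.835 12.61   0.622] turn az units -0.003 (turn after shift)
shift units if turned first [ 0.831 12.61   0.63 ]
```

```bash
python3 -m pendant '[{"x":0.07,"y":0.97,"z":0,"ax":0,"ay":0,"az":0,"claw":-0.4},{"x":0.07,"y":0.97,"z":0,"ax":0,"ay":0,"az":0,"claw":-0.4},{"x":0.07,"y":0.97,"z":0,"ax":0,"ay":0,"az":0,"claw":-0.4},{"x":0.07,"y":0.97,"z":0,"ax":0,"ay":0,"az":0,"claw":-0.4},{"x":0.07,"y":0.97,"z":0,"ax":0,"ay":0,"az":0,"claw":-0.4},{"x":0.07,"y":0.97,"z":0,"ax":0,"ay":0,"az":0,"claw":-0.4},{"x":0.07,"y":0.97,"z":0,"ax":0,"ay":0,"az":0,"claw":-0.4},{"x":0.07,"y":0.97,"z":0,"ax":0,"ay":0,"az":0,"claw":-0.4},{"x":0.07,"y":0.97,"z":0,"ax":0,"ay":0,"az":0,"claw":-0.4},{"x":0.07,"y":0.97,"z":0,"ax":0,"ay":0,"az":0,"claw":-0.4},{"x":0.07,"y":0.97,"z":0,"ax":0,"ay":0,"az":0,"claw":-0.4},{"x":0.07,"y":0.97,"z":0,"ax":0,"ay":0,"az":0,"claw":-0.4}]';  python3 plan.py 576.8 -126.9 80 13.1
```

```text
t: 15.25
eef_pos: [566.7, -90.9, 153.3]
ee_rot: [0.0, 0.994, 0.114, 0.0]
ft_force: [-0.3, 0.2, -1.2]
gripper_width: 40.6
t 15.25 pos [566.7 -90.9 153.3] yaw 13.1 tilt 0.03 F [-0.3  0.2 -1.2] w 40.6 q [-0.31  0.28  1.62  0.    1.24  1.03]
tilt fix rotvec units [ 0. -0. -0.]
shift units [0.041 0.933 1.834] turn az units -0.004 (turn after shift)
shift units if turned first [0.042 0.933 1.833]
```

```bash
python3 -m pendant '[{"x":0.03,"y":0.6,"z":0.3,"ax":0,"ay":0,"az":0,"claw":-0.4},{"x":0,"y":0.22,"z":0.7,"ax":0,"ay":0,"az":0,"claw":-0.4},{"x":0,"y":0,"z":0.7,"ax":0,"ay":0,"az":0,"claw":-0.4},{"x":0,"y":0,"z":0.1,"ax":0,"ay":0,"az":0,"claw":-0.4},{"x":0,"y":0,"z":0,"ax":0,"ay":0,"az":0,"claw":-0.4}]'; python3 wr.py w13 575.4,-127.2,28; python3 plan.py 576.8 -126.9 33 13.1
```

```text
t: 15.88
eef_pos: [575.0, -121.0, 80.5]
ee_rot: [-0.0, 0.993, 0.114, -0.0]
ft_force: [1.2, -0.4, -1.1]
gripper_width: 40.4
[[323.1 264.7]]
t 15.93 pos [ 575.8 -121.3   81.4] yaw 13.1 tilt 0.07 F [-0.3 -0.1 -1. ] w 40.6 q [-0.35  0.4   1.63  0.    1.11  0.99]
tilt fix rotvec units [ 0.   -0.01 -0.  ]
shift units [-0.008  0.142  1.209] turn az units 0.0 (turn after shift)
shift units if turned first [-0.007  0.142  1.209]
```

View pics/w13.png

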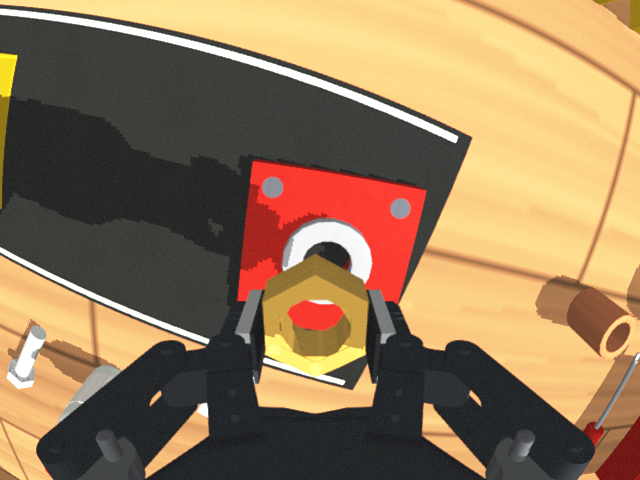

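```bash
python3 -m pendant '[{"x":0,"y":0.14,"z":0.2,"ax":0,"ay":0,"az":0,"claw":-0.4},{"x":0,"y":0,"z":0.5,"ax":0,"ay":0,"az":0,"claw":-0.4},{"x":0,"y":0,"z":0.35,"ax":0,"ay":0,"az":0,"claw":-0.4},{"x":0,"y":0,"z":0,"ax":0,"ay":0,"az":0,"claw":-0.4},{"x":0,"y":0,"z":0,"ax":0,"ay":0,"az":0,"claw":-0.4}]'; python3 wr.py w14 575.4,-127.2,28; python3 plan.py 576.8 -126.9 33 13.1
```

```text
t: 16.55
eef_pos: [576.5, -126.8, 38.3]
ee_rot: [-0.0, 0.993, 0.114, -0.0]
ft_force: [-0.9, 0.1, -1.4]
gripper_width: 40.3
[[311.9 299.3]]
t 16.6 pos [ 576.8 -127.    38.8] yaw 13.1 tilt 0.04 F [ 0.2 -0.1 -2. ] w 40.2 q [-0.36  0.46  1.65  0.    1.04  0.98]
tilt fix rotvec units [ 0. -0. -0.]
shift units [-0.001 -0.002  0.144] turn az units -0.003 (turn after shift)
shift units if turned first [-0.001 -0.002  0.144]
```

View pics/w14.png

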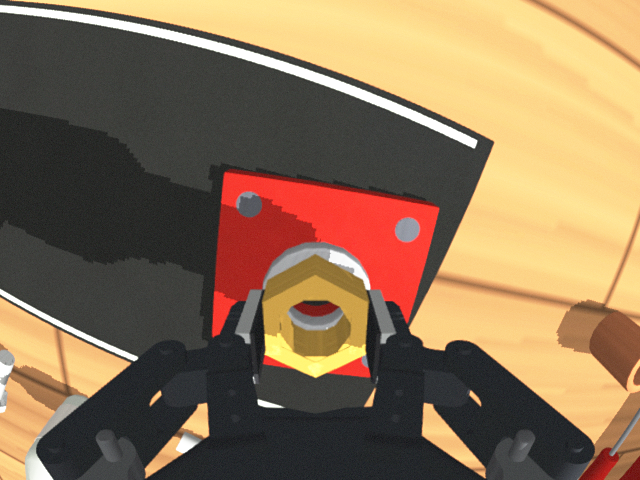

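Washer and nut line up around (316,300). I lower until contact, then release.

```bash
python3 -m pendant '[{"x":0,"y":0,"z":0.08,"ax":0,"ay":0,"az":0,"claw":-0.4},{"x":0,"y":0,"z":0.05,"ax":0,"ay":0,"az":0,"claw":-0.4},{"x":0,"y":0,"z":0,"ax":0,"ay":0,"az":0,"claw":-0.4},{"x":0,"y":0,"z":0,"ax":0,"ay":0,"az":0,"claw":-0.4}]'; python3 -m pendant '[{"x":0,"y":0,"z":0.03,"ax":0,"ay":0,"az":0,"claw":-0.4},{"x":0,"y":0,"z":0,"ax":0,"ay":0,"az":0,"claw":-0.4}]'
```

```text
t: 17.1
eef_pos: [576.5, -126.9, 33.3]
ee_rot: [0.0, 0.993, 0.114, 0.0]
ft_force: [-0.4, -0.7, -0.5]
gripper_width: 40.5
t: 17.35
eef_pos: [576.7, -127.0, 32.9]
ee_rot: [0.0, 0.993, 0.114, 0.0]
ft_force: [-2.4, 0.9, 4.9]
gripper_width: 40.4
```

```bash
python3 -m pendant '[{"x":0,"y":0,"z":0,"ax":0,"ay":0,"az":0,"claw":0.2},{"x":0,"y":0,"z":0,"ax":0,"ay":0,"az":0,"claw":0.2},{"x":0,"y":0,"z":-0.4,"ax":0,"ay":0,"az":0,"claw":0.3},{"x":0,"y":0,"z":-0.9,"ax":0,"ay":0,"az":0,"claw":0.3},{"x":0,"y":0,"z":-0.9,"ax":0,"ay":0,"az":0,"claw":0.3},{"x":0,"y":0,"z":-0.6,"ax":0,"ay":0,"az":0,"claw":0.3},{"x":0,"y":0,"z":0,"ax":0,"ay":0,"az":0,"claw":0.3}]'
python3 wr.py w15 575.4,-127.2,50;python3 plan.py 569.6 -355.8 130 13.1
```

```text
t: 18.23
eef_pos: [578.8, -127.7, 147.8]
ee_rot: [0.002, 0.993, 0.114, 0.003]
ft_force: [0.4, 0.4, 0.6]
gripper_width: 55.8
[[310.3 243.4]]
t 18.27 pos [ 577.3 -127.2  145.7] yaw 13.1 tilt 0.19 F [0.1 0.6 0.1] w 55.3 q [-0.36  0.32  1.59  0.    1.23  0.98]
tilt fix rotvec units [ 0.01 -0.02 -0.  ]
shift units [-1.482  5.523  0.398] turn az units -0.003 (turn after shift)
shift units if turned first [-1.483  5.523  0.392]
```

View pics/w15.png

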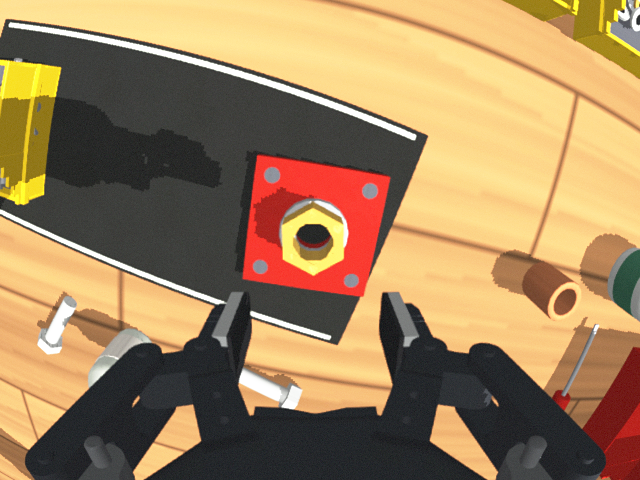

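The nut is centred on the washer at (314,240). Now the sleeve.

```bash
python3 -m pendant '[{"x":-0.25,"y":0.92,"z":0,"ax":0,"ay":0,"az":0,"claw":0.4},{"x":-0.25,"y":0.92,"z":0,"ax":0,"ay":0,"az":0,"claw":0.4},{"x":-0.25,"y":0.92,"z":0,"ax":0,"ay":0,"az":0,"claw":0.4},{"x":-0.25,"y":0.92,"z":0,"ax":0,"ay":0,"az":0,"claw":0.4},{"x":-0.25,"y":0.92,"z":0.2,"ax":0,"ay":0,"az":0,"claw":0.4},{"x":-0.23,"y":0.92,"z":0.2,"ax":0,"ay":0,"az":0,"claw":0.4},{"x":0,"y":0,"z":0,"ax":0,"ay":0,"az":0,"claw":0.4},{"x":0,"y":0,"z":0,"ax":0,"ay":0,"az":0,"claw":0.4}]'; python3 wr.py w16 569.6,-355.8,50; python3 plan.py 569.6 -355.8 60 13.1
```

```text
t: 19.27
eef_pos: [567.9, -354.2, 126.4]
ee_rot: [-0.001, 0.994, 0.114, -0.001]
ft_force: [0.8, 0.5, 0.6]
gripper_width: 59.5
[[315.9 246.7]]
t 19.32 pos [ 568.3 -353.9  127. ] yaw 13.1 tilt 0.14 F [0.3 0.3 0.2] w 59.7 q [-0.69  0.5   1.38  0.    1.27  0.66]
tilt fix rotvec units [-0.02  0.01 -0.  ]
shift units [0.023 0.057 1.674] turn az units 0.002 (turn after shift)
shift units if turned first [0.021 0.053 1.675]
```

View pics/w16.png

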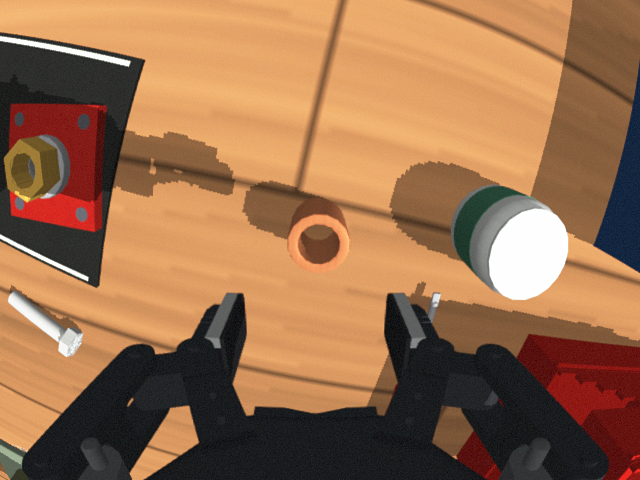

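```bash
python3 -m pendant '[{"x":0.07,"y":0.05,"z":0.4,"ax":0,"ay":0,"az":0,"claw":0.4},{"x":0,"y":0,"z":0.8,"ax":0,"ay":0,"az":0,"claw":0.4},{"x":0,"y":0,"z":0.7,"ax":0,"ay":0,"az":0,"claw":0.4},{"x":0,"y":0,"z":0,"ax":0,"ay":0,"az":0,"claw":0.4},{"x":0,"y":0,"z":0,"ax":0,"ay":0,"az":0,"claw":0.4}]'; python3 wr.py w17 569.6,-355.8,50; python3 plan.py 569.6 -355.8 10 13.1
```

```text
t: 19.95
eef_pos: [572.6, -356.5, 52.7]
ee_rot: [0.0, 0.993, 0.114, 0.0]
ft_force: [-0.4, -0.5, 0.8]
gripper_width: 59.8
[[308.6 310.4]]
t 20.0 pos [ 573.1 -357.    53.6] yaw 13.1 tilt 0.16 F [-0.3 -0.7  1.1] w 59.6 q [-0.69  0.59  1.41  0.    1.14  0.66]
tilt fix rotvec units [ 0.02 -0.01 -0.  ]
shift units [-0.079 -0.052  1.089] turn az units 0.001 (turn after shift)
shift units if turned first [-0.078 -0.049  1.089]
```

View pics/w17.png

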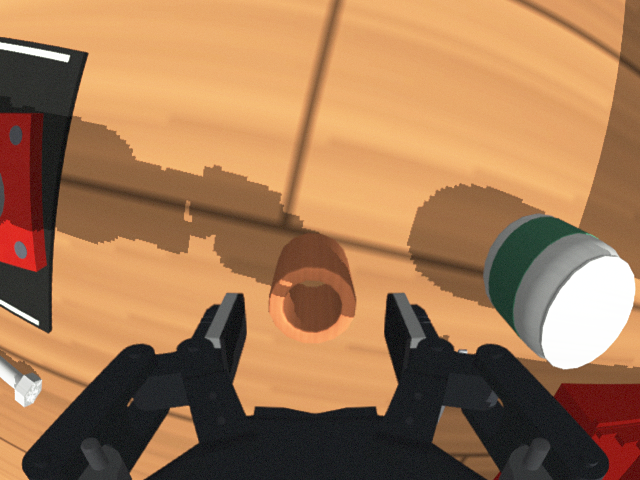

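```bash
python3 -m pendant '[{"x":0,"y":-0.04,"z":0.5,"ax":0,"ay":0,"az":0,"claw":0.4},{"x":0,"y":0,"z":0.55,"ax":0,"ay":0,"az":0,"claw":0.4},{"x":0,"y":0,"z":0,"ax":0,"ay":0,"az":0,"claw":0.4},{"x":0,"y":0,"z":0,"ax":0,"ay":0,"az":0,"claw":-0.4},{"x":0,"y":0,"z":0,"ax":0,"ay":0,"az":0,"claw":-0.4},{"x":0,"y":0,"z":0,"ax":0,"ay":0,"az":0,"claw":-0.4},{"x":0,"y":0,"z":0,"ax":0,"ay":0,"az":0,"claw":-0.4}]'; python3 wr.py w18 569.6,-355.8,50; python3 plan.py 569.6 -355.8 10 13.1
```

```text
t: 20.88
eef_pos: [571.5, -355.0, 10.1]
ee_rot: [-0.0, 0.993, 0.114, -0.0]
ft_force: [-0.1, 0.6, -2.0]
gripper_width: 39.2
[[311.5 367.7]]
t 20.93 pos [ 571.4 -355.    10. ] yaw 13.1 tilt 0.01 F [-0.1  0.3 -2.4] w 39.2 q [-0.68  0.64  1.42  0.    1.07  0.66]
tilt fix rotvec units [-0.  0. -0.]
shift units [-0.049  0.009  0.001] turn az units -0.003 (turn after shift)
shift units if turned first [-0.049  0.009  0.001]
```

View pics/w18.png

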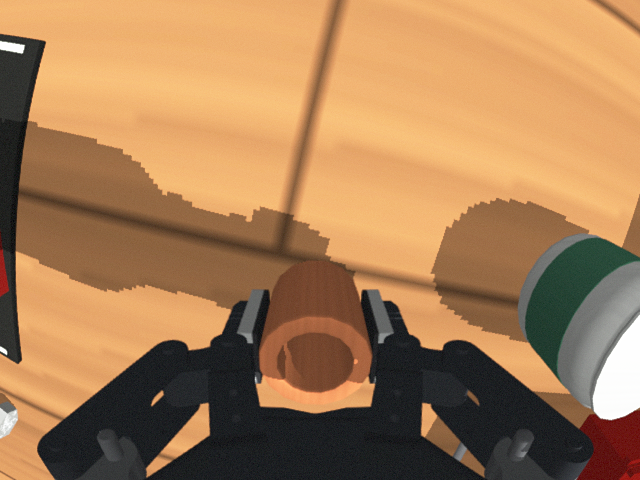

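```bash
python3 -m pendant '[{"x":0,"y":0,"z":-0.5,"ax":0,"ay":0,"az":0,"claw":-0.4},{"x":0,"y":0,"z":-0.8,"ax":0,"ay":0,"az":0,"claw":-0.4},{"x":0,"y":0,"z":-0.9,"ax":0,"ay":0,"az":0,"claw":-0.4},{"x":0,"y":0,"z":-0.8,"ax":0,"ay":0,"az":0,"claw":-0.4},{"x":0,"y":0,"z":0,"ax":0,"ay":0,"az":0,"claw":-0.4}]';  python3 plan.py 592.6 21.5 130 13.1
```

```text
t: 21.55
eef_pos: [574.3, -357.3, 135.9]
ee_rot: [0.004, 0.993, 0.114, 0.004]
ft_force: [0.6, 0.1, -1.4]
gripper_width: 39.3
t 21.55 pos [ 574.3 -357.3  135.9] yaw 13.1 tilt 0.61 F [ 0.6  0.1 -1.4] w 39.3 q [-0.68  0.49  1.37  0.    1.27  0.66]
tilt fix rotvec units [ 0.06 -0.05 -0.  ]
shift units [ 2.587 -9.121  0.088] turn az units -0.002 (turn after shift)
shift units if turned first [ 2.591 -9.12   0.148]
```

```bash
python3 -m pendant '[{"x":0.26,"y":-0.91,"z":0,"ax":0,"ay":0,"az":0,"claw":-0.4},{"x":0.26,"y":-0.91,"z":0,"ax":0,"ay":0,"az":0,"claw":-0.4},{"x":0.26,"y":-0.91,"z":0,"ax":0,"ay":0,"az":0,"claw":-0.4},{"x":0.26,"y":-0.91,"z":0,"ax":0,"ay":0,"az":0,"claw":-0.4},{"x":0.26,"y":-0.91,"z":0,"ax":0,"ay":0,"az":0,"claw":-0.4},{"x":0.26,"y":-0.91,"z":0,"ax":0,"ay":0,"az":0,"claw":-0.4},{"x":0.26,"y":-0.91,"z":0,"ax":0,"ay":0,"az":0,"claw":-0.4},{"x":0.26,"y":-0.91,"z":0,"ax":0,"ay":0,"az":0,"claw":-0.4},{"x":0.26,"y":-0.91,"z":0.2,"ax":0,"ay":0,"az":0,"claw":-0.4},{"x":0.26,"y":-0.91,"z":0.8,"ax":0,"ay":0,"az":0,"claw":-0.4},{"x":0,"y":0,"z":0.6,"ax":0,"ay":0,"az":0,"claw":-0.4},{"x":0,"y":0,"z":0,"ax":0,"ay":0,"az":0,"claw":-0.4}]';  python3 plan.py 592.6 21.5 16 13.1
```

```text
t: 23.05
eef_pos: [586.9, 23.9, 62.4]
ee_rot: [-0.001, 0.993, 0.114, -0.004]
ft_force: [-0.4, 0.4, -3.1]
gripper_width: 39.2
t 23.05 pos [586.9  23.9  62.4] yaw 13.1 tilt 0.48 F [-0.4  0.4 -3.1] w 39.2 q [-0.11  0.43  1.64 -0.    1.09  1.24]
tilt fix rotvec units [-0.02  0.06 -0.  ]
shift units [0.135 0.094 1.158] turn az units 0.005 (turn after shift)
shift units if turned first [0.126 0.091 1.159]
```

```bash
python3 -m pendant '[{"x":0.06,"y":0.04,"z":0.3,"ax":0,"ay":0,"az":0,"claw":-0.4},{"x":0,"y":0,"z":0.4,"ax":0,"ay":0,"az":0,"claw":-0.4},{"x":0,"y":0,"z":0.2,"ax":0,"ay":0,"az":0,"claw":-0.4},{"x":0,"y":0,"z":0,"ax":0,"ay":0,"az":0,"claw":-0.4},{"x":0,"y":0,"z":0,"ax":0,"ay":0,"az":0,"claw":-0.4}]';  python3 plan.py 592.6 21.5 16 13.1; python3 wr.py w19
```

```text
t: 23.68
eef_pos: [593.6, 21.8, 30.4]
ee_rot: [0.0, 0.994, 0.114, 0.0]
ft_force: [-0.3, -0.2, -2.2]
gripper_width: 39.1
t 23.68 pos [593.6  21.8  30.4] yaw 13.1 tilt 0.04 F [-0.3 -0.2 -2.2] w 39.1 q [-0.11  0.48  1.64  0.    1.02  1.23]
tilt fix rotvec units [ 0.   -0.01 -0.  ]
shift units [-0.026  0.002  0.361] turn az units -0.005 (turn after shift)
shift units if turned first [-0.026  0.002  0.361]
```

View pics/w19.png

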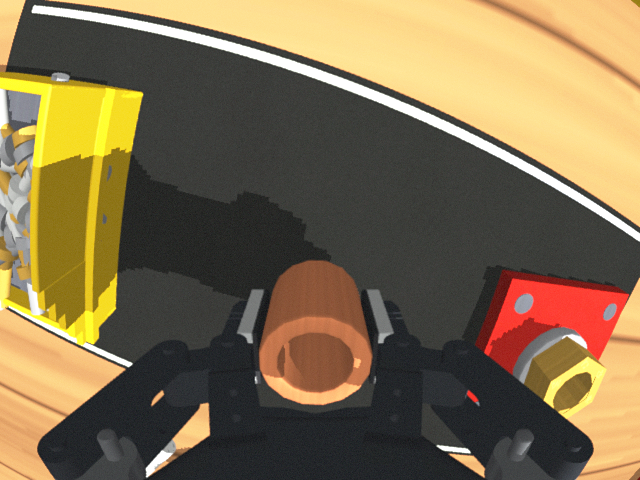

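The sleeve hangs upright between the bin (left) and the plate (right). I lower it to the board.

```bash
python3 -m pendant '[{"x":-0.02,"y":0,"z":0.2,"ax":0,"ay":0,"az":0,"claw":-0.4},{"x":0,"y":0,"z":0.12,"ax":0,"ay":0,"az":0,"claw":-0.4},{"x":0,"y":0,"z":0,"ax":0,"ay":0,"az":0,"claw":-0.4},{"x":0,"y":0,"z":0,"ax":0,"ay":0,"az":0,"claw":-0.4}]'; python3 -m pendant '[{"x":0,"y":0,"z":0.04,"ax":0,"ay":0,"az":0,"claw":-0.4},{"x":0,"y":0,"z":0,"ax":0,"ay":0,"az":0,"claw":-0.4}]'
```

```text
t: 24.22
eef_pos: [592.4, 21.8, 17.2]
ee_rot: [0.0, 0.993, 0.114, -0.0]
ft_force: [0.6, 0.4, -1.9]
gripper_width: 39.2
t: 24.48
eef_pos: [592.9, 21.7, 16.0]
ee_rot: [0.0, 0.993, 0.114, 0.0]
ft_force: [0.6, -0.6, -1.8]
gripper_width: 39.2
```

```bash
python3 -m pendant '[{"x":0,"y":0,"z":0.03,"ax":0,"ay":0,"az":0,"claw":-0.4},{"x":0,"y":0,"z":0,"ax":0,"ay":0,"az":0,"claw":-0.4}]'; python3 -m pendant '[{"x":0,"y":0,"z":0.015,"ax":0,"ay":0,"az":0,"claw":-0.4},{"x":0,"y":0,"z":0,"ax":0,"ay":0,"az":0,"claw":-0.4}]'
```

```text
t: 24.72
eef_pos: [593.0, 21.8, 16.0]
ee_rot: [0.0, 0.993, 0.114, 0.0]
ft_force: [-3.0, 0.3, 6.2]
gripper_width: 39.4
t: 24.98
eef_pos: [593.0, 21.8, 15.9]
ee_rot: [0.0, 0.993, 0.114, 0.0]
ft_force: [-4.2, 1.5, 8.7]
gripper_width: 38.8
```

Contact felt (6–9 N). Releasing.

```bash
python3 -m pendant '[{"x":0,"y":0,"z":0,"ax":0,"ay":0,"az":0,"claw":0.2},{"x":0,"y":0,"z":0,"ax":0,"ay":0,"az":0,"claw":0.2},{"x":0,"y":0,"z":-0.4,"ax":0,"ay":0,"az":0,"claw":0.3},{"x":0,"y":0,"z":-0.9,"ax":0,"ay":0,"az":0,"claw":0.3},{"x":0,"y":0,"z":-0.9,"ax":0,"ay":0,"az":0,"claw":0.3},{"x":0,"y":0,"z":-0.9,"ax":0,"ay":0,"az":0,"claw":0.3},{"x":0,"y":0,"z":-0.2,"ax":0,"ay":0,"az":0,"claw":0.3}]'
python3 wr.py w20 593.6,21.7,56;python3 plan.py 571.2 324.4 150 13.1
```

```text
t: 25.85
eef_pos: [595.0, 21.5, 150.3]
ee_rot: [0.001, 0.993, 0.114, 0.004]
ft_force: [-0.6, 0.5, -0.9]
gripper_width: 55.6
[[311.6 242.7]]
t 25.9 pos [594.4  21.6 149.5] yaw 13.1 tilt 0.35 F [ 0.3 -0.   0.3] w 55.8 q [-0.11  0.32  1.58 -0.    1.24  1.23]
tilt fix rotvec units [ 0.01 -0.04 -0.  ]
shift units [ 1.148 -7.505 -0.021] turn az units -0.002 (turn after shift)
shift units if turned first [ 1.151 -7.504 -0.013]
```

View pics/w20.png

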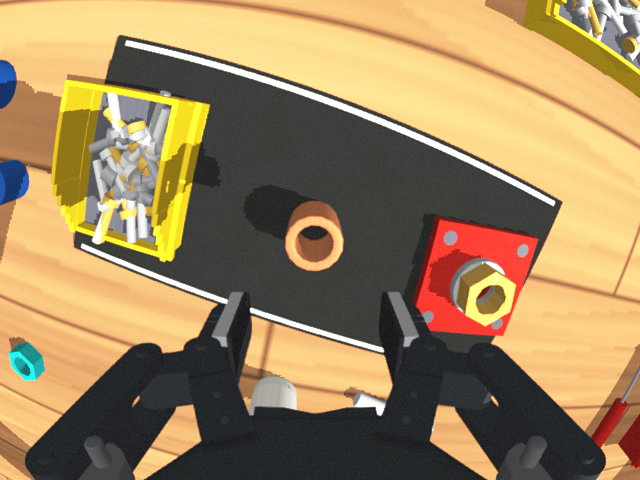

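The sleeve stands at (314,243), as predicted. Next is the small blue cap; I turn the jaws square to the board on the way.

```bash
python3 -m pendant '[{"x":0,"y":0,"z":0,"ax":0,"ay":0,"az":0.84,"claw":0.4},{"x":0,"y":0,"z":0,"ax":0,"ay":0,"az":0.83,"claw":0.4},{"x":0,"y":0,"z":0,"ax":0,"ay":0,"az":0.83,"claw":0.4},{"x":0,"y":0,"z":0,"ax":0,"ay":0,"az":0,"claw":0.4}]'; python3 plan.py 571.2 324.4 120 -6.85
```

```text
t: 26.4
eef_pos: [591.3, 21.9, 144.3]
ee_rot: [-0.0, 0.998, -0.06, -0.001]
ft_force: [-0.5, -0.1, 0.3]
gripper_width: 59.6
t 26.4 pos [591.3  21.9 144.3] yaw -6.8 tilt 0.17 F [-0.5 -0.1  0.3] w 59.6 q [-0.11  0.33  1.58 -0.    1.24  1.58]
tilt fix rotvec units [0.   0.02 0.  ]
shift units [-1.4   -7.449  0.611] turn az units 0.0 (turn after shift)
shift units if turned first [-1.401 -7.449  0.607]
```

```bash
python3 -m pendant '[{"x":-0.18,"y":-0.93,"z":0,"ax":0,"ay":0,"az":0,"claw":0.4},{"x":-0.18,"y":-0.93,"z":0,"ax":0,"ay":0,"az":0,"claw":0.4},{"x":-0.18,"y":-0.93,"z":0,"ax":0,"ay":0,"az":0,"claw":0.4},{"x":-0.18,"y":-0.93,"z":0,"ax":0,"ay":0,"az":0,"claw":0.4},{"x":-0.17,"y":-0.93,"z":0,"ax":0,"ay":0,"az":0,"claw":0.4},{"x":-0.17,"y":-0.93,"z":0,"ax":0,"ay":0,"az":0,"claw":0.4},{"x":-0.17,"y":-0.93,"z":0.2,"ax":0,"ay":0,"az":0,"claw":0.4},{"x":-0.17,"y":-0.93,"z":0.4,"ax":0,"ay":0,"az":0,"claw":0.4},{"x":0,"y":0,"z":0,"ax":0,"ay":0,"az":0,"claw":0.4},{"x":0,"y":0,"z":0,"ax":0,"ay":0,"az":0,"claw":0.4}]'; python3 plan.py 571.2 324.4 50 -6.85;python3 wr.py w21 571.2,324.4,38
```

```text
t: 27.65
eef_pos: [572.3, 323.4, 121.1]
ee_rot: [0.001, 0.998, -0.06, -0.001]
ft_force: [-0.6, -0.6, -0.0]
gripper_width: 59.8
t 27.65 pos [572.3 323.4 121.1] yaw -6.8 tilt 0.09 F [-0.6 -0.6 -0. ] w 59.8 q [ 0.38  0.48  1.42 -0.    1.25  2.07]
tilt fix rotvec units [0.01 0.01 0.  ]
shift units [-0.029 -0.023  1.779] turn az units 0.0 (turn after shift)
shift units if turned first [-0.031 -0.021  1.779]
[[311.8 247.6]]
```

View pics/w21.png

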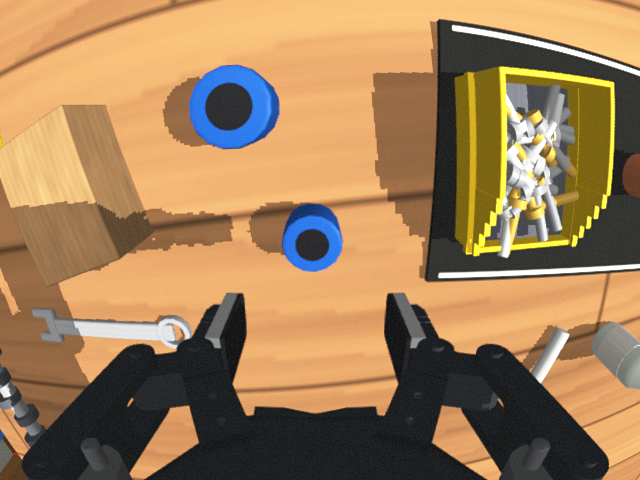

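The small cap is at (312,242) with the big one behind it at (230,106), so this is the right one. Descending.

```bash
python3 -m pendant '[{"x":0.02,"y":-0.04,"z":0.5,"ax":0,"ay":0,"az":0,"claw":0.4},{"x":0,"y":0,"z":0.8,"ax":0,"ay":0,"az":0,"claw":0.4},{"x":0,"y":0,"z":0.5,"ax":0,"ay":0,"az":0,"claw":0.4},{"x":0,"y":0,"z":0,"ax":0,"ay":0,"az":0,"claw":0.4},{"x":0,"y":0,"z":0,"ax":0,"ay":0,"az":0,"claw":0.4}]'; python3 plan.py 571.2 324.4 8 -6.85;python3 wr.py w22 571.2,324.4,38
```

```text
t: 28.32
eef_pos: [574.5, 325.5, 50.6]
ee_rot: [-0.0, 0.998, -0.061, 0.001]
ft_force: [-0.7, -0.5, -0.3]
gripper_width: 60.0
t 28.32 pos [574.5 325.5  50.6] yaw -6.9 tilt 0.08 F [-0.7 -0.5 -0.3] w 60.0 q [0.38 0.57 1.45 0.   1.12 2.08]
tilt fix rotvec units [-0.01 -0.01  0.  ]
shift units [-0.079  0.039  1.065] turn az units -0.012 (turn after shift)
shift units if turned first [-0.078  0.038  1.065]
[[315.8 301.7]]
```

View pics/w22.png

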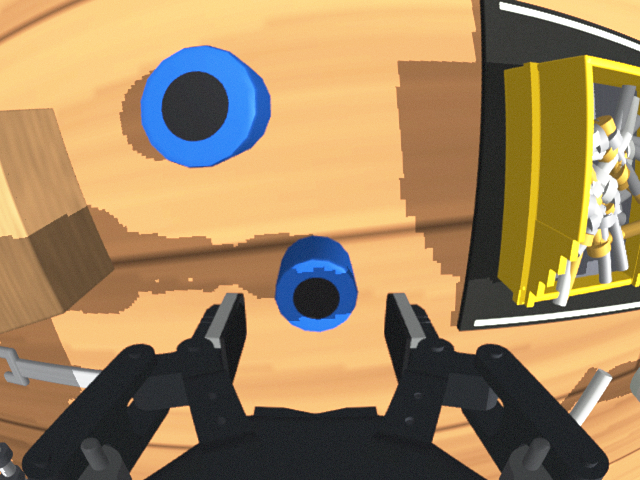

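```bash
python3 -m pendant '[{"x":0,"y":0,"z":0.5,"ax":0,"ay":0,"az":0,"claw":0.4},{"x":0,"y":0,"z":0.55,"ax":0,"ay":0,"az":0,"claw":0.4},{"x":0,"y":0,"z":0,"ax":0,"ay":0,"az":0,"claw":0.4},{"x":0,"y":0,"z":0,"ax":0,"ay":0,"az":0,"claw":-0.4},{"x":0,"y":0,"z":0,"ax":0,"ay":0,"az":0,"claw":-0.4},{"x":0,"y":0,"z":0,"ax":0,"ay":0,"az":0,"claw":-0.4},{"x":0,"y":0,"z":0,"ax":0,"ay":0,"az":0,"claw":-0.4}]'; python3 plan.py 571.2 324.4 10 -6.85; python3 wr.py w23 571.2,324.4,38
```

```text
t: 29.25
eef_pos: [573.9, 325.6, 8.3]
ee_rot: [-0.0, 0.998, -0.06, 0.0]
ft_force: [0.0, -0.2, -1.5]
gripper_width: 38.6
t 29.25 pos [573.9 325.6   8.3] yaw -6.9 tilt 0.04 F [ 0.  -0.2 -1.5] w 38.6 q [0.38 0.62 1.46 0.   1.06 2.08]
tilt fix rotvec units [-0. -0.  0.]
shift units [-0.064  0.037 -0.043] turn az units -0.009 (turn after shift)
shift units if turned first [-0.064  0.037 -0.043]
[[315.8 353.1]]
```

View pics/w23.png

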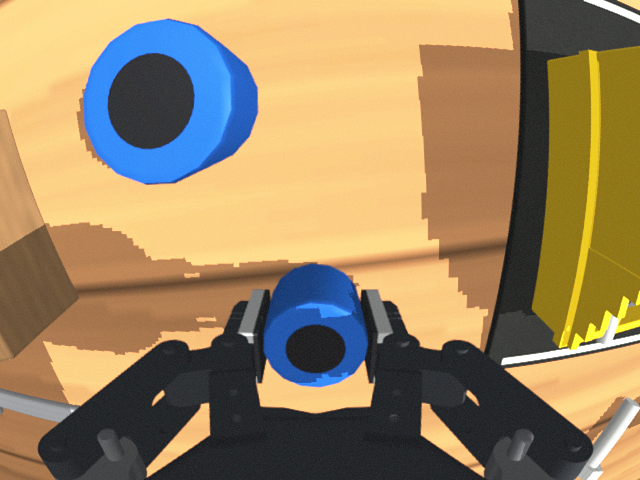

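```bash
python3 -m pendant '[{"x":0,"y":0,"z":-0.5,"ax":0,"ay":0,"az":0,"claw":-0.4},{"x":0,"y":0,"z":-0.8,"ax":0,"ay":0,"az":0,"claw":-0.4},{"x":0,"y":0,"z":-0.9,"ax":0,"ay":0,"az":0,"claw":-0.4},{"x":0,"y":0,"z":-0.9,"ax":0,"ay":0,"az":0,"claw":-0.4},{"x":0,"y":0,"z":0,"ax":0,"ay":0,"az":0,"claw":-0.4}]';  python3 plan.py 663.6 13.4 100 -6.85
```

```text
t: 29.92
eef_pos: [577.1, 326.9, 138.3]
ee_rot: [-0.002, 0.998, -0.06, 0.005]
ft_force: [-0.1, 0.1, -0.9]
gripper_width: 38.6
t 29.93 pos [577.1 326.9 138.3] yaw -6.9 tilt 0.64 F [-0.1  0.1 -0.9] w 38.6 q [0.39 0.46 1.4  0.   1.26 2.08]
tilt fix rotvec units [-0.04 -0.07  0.  ]
shift units [3.081 7.526 0.947] turn az units -0.009 (turn after shift)
shift units if turned first [3.081 7.525 0.957]
```

```bash
python3 -m pendant '[{"x":0.39,"y":0.94,"z":0,"ax":0,"ay":0,"az":0,"claw":-0.4},{"x":0.39,"y":0.94,"z":0,"ax":0,"ay":0,"az":0,"claw":-0.4},{"x":0.39,"y":0.94,"z":0,"ax":0,"ay":0,"az":0,"claw":-0.4},{"x":0.39,"y":0.94,"z":0,"ax":0,"ay":0,"az":0,"claw":-0.4},{"x":0.39,"y":0.94,"z":0,"ax":0,"ay":0,"az":0,"claw":-0.4},{"x":0.39,"y":0.94,"z":0,"ax":0,"ay":0,"az":0,"claw":-0.4},{"x":0.39,"y":0.94,"z":0,"ax":0,"ay":0,"az":0,"claw":-0.4},{"x":0.39,"y":0.94,"z":0.2,"ax":0,"ay":0,"az":0,"claw":-0.4},{"x":0,"y":0,"z":0.7,"ax":0,"ay":0,"az":0,"claw":-0.4},{"x":0,"y":0,"z":0,"ax":0,"ay":0,"az":0,"claw":-0.4},{"x":0,"y":0,"z":0,"ax":0,"ay":0,"az":0,"claw":-0.4}]'; python3 plan.py 663.6 13.4 14 -6.85; python3 wr.py w24 593.5,21.8,56
```

```text
t: 31.3
eef_pos: [661.1, 12.3, 96.0]
ee_rot: [-0.0, 0.998, -0.06, -0.0]
ft_force: [-0.3, -0.3, 0.4]
gripper_width: 38.4
t 31.3 pos [661.1  12.3  96. ] yaw -6.9 tilt 0.03 F [-0.3 -0.3  0.4] w 38.4 q [-0.11  0.51  1.43  0.    1.2   1.58]
tilt fix rotvec units [-0.  0. -0.]
shift units [ 0.06  -0.034  2.05 ] turn az units -0.004 (turn after shift)
shift units if turned first [ 0.059 -0.034  2.05 ]
[[311.  372.5]]
```

View pics/w24.png

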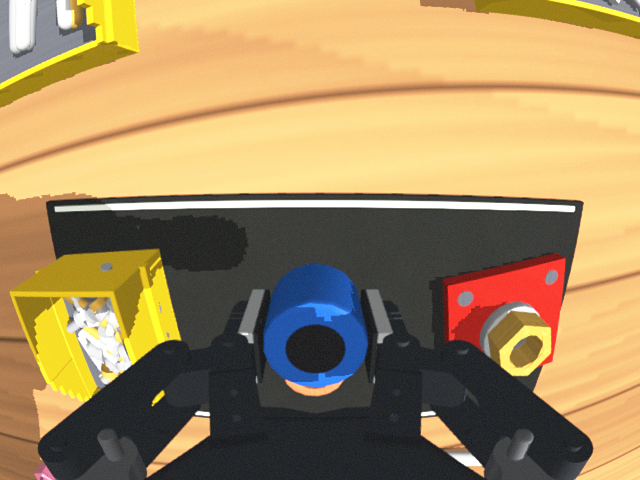

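The cap (315,349) is square to the board and in line with the sleeve, whose rim peeks out at (315,387). Lowering.

```bash
python3 -m pendant '[{"x":0.06,"y":-0.03,"z":0.3,"ax":0,"ay":0,"az":0,"claw":-0.4},{"x":0,"y":0,"z":0.7,"ax":0,"ay":0,"az":0,"claw":-0.4},{"x":0,"y":0,"z":0.6,"ax":0,"ay":0,"az":0,"claw":-0.4},{"x":0,"y":0,"z":0.2,"ax":0,"ay":0,"az":0,"claw":-0.4},{"x":0,"y":0,"z":0,"ax":0,"ay":0,"az":0,"claw":-0.4},{"x":0,"y":0,"z":0,"ax":0,"ay":0,"az":0,"claw":-0.4}]'; python3 plan.py 663.6 13.4 14 -6.85
```

```text
t: 32.1
eef_pos: [665.0, 12.7, 25.3]
ee_rot: [0.0, 0.998, -0.06, 0.001]
ft_force: [0.5, -0.0, -0.2]
gripper_width: 38.5
t 32.1 pos [665.   12.7  25.3] yaw -6.9 tilt 0.15 F [ 0.5 -0.  -0.2] w 38.5 q [-0.11  0.61  1.45 -0.    1.09  1.58]
tilt fix rotvec units [-0.   -0.02  0.  ]
shift units [-0.039 -0.012  0.282] turn az units -0.008 (turn after shift)
shift units if turned first [-0.038 -0.012  0.282]
```

```bash
python3 -m pendant '[{"x":-0.03,"y":0,"z":0.15,"ax":0,"ay":0,"az":0,"claw":-0.4},{"x":0,"y":0,"z":0.1,"ax":0,"ay":0,"az":0,"claw":-0.4},{"x":0,"y":0,"z":0,"ax":0,"ay":0,"az":0,"claw":-0.4},{"x":0,"y":0,"z":0,"ax":0,"ay":0,"az":0,"claw":-0.4}]'; python3 -m pendant '[{"x":0,"y":0,"z":0.04,"ax":0,"ay":0,"az":0,"claw":-0.4},{"x":0,"y":0,"z":0,"ax":0,"ay":0,"az":0,"claw":-0.4}]'
```

```text
t: 32.6
eef_pos: [662.6, 12.8, 13.9]
ee_rot: [-0.0, 0.998, -0.06, -0.0]
ft_force: [-0.0, 0.2, 0.8]
gripper_width: 38.5
t: 32.85
eef_pos: [662.7, 12.8, 13.8]
ee_rot: [0.0, 0.998, -0.06, -0.0]
ft_force: [-4.0, -0.5, 7.9]
gripper_width: 38.3
```

Contact felt (8 N). Releasing and rising, then a check from above.

```bash
python3 -m pendant '[{"x":0,"y":0,"z":0,"ax":0,"ay":0,"az":0,"claw":0.2},{"x":0,"y":0,"z":0,"ax":0,"ay":0,"az":0,"claw":0.2},{"x":0,"y":0,"z":-0.4,"ax":0,"ay":0,"az":0,"claw":0.3},{"x":0,"y":0,"z":-0.9,"ax":0,"ay":0,"az":0,"claw":0.3},{"x":0,"y":0,"z":-0.9,"ax":0,"ay":0,"az":0,"claw":0.3},{"x":0,"y":0,"z":-0.9,"ax":0,"ay":0,"az":0,"claw":0.3},{"x":-0.5,"y":0,"z":-0.9,"ax":0,"ay":0,"az":0,"claw":0.3},{"x":-0.9,"y":0,"z":0,"ax":0,"ay":0,"az":0,"claw":0.3},{"x":-0.9,"y":0,"z":0,"ax":0,"ay":0,"az":0,"claw":0.3},{"x":0,"y":0,"z":0,"ax":0,"ay":0,"az":0,"claw":0.3}]'
python3 wr.py w25; python3 plan.py; python3 - <<'E'
from h import *
for n in("side","top"):
    p=bot.read_camera(n);cv2.imwrite(f"pics/{n}1.png",p["image"][:,:,::-1])
E
```

```text
t: 34.1
eef_pos: [569.0, 24.5, 172.8]
ee_rot: [-0.0, 0.998, -0.06, -0.001]
ft_force: [1.6, -0.2, -0.5]
gripper_width: 55.3
t 34.15 pos [570.9  24.1 173.3] yaw -6.9 tilt 0.08 F [ 0.5 -1.2  0.3] w 55.5 q [-0.11  0.25  1.61 -0.    1.28  1.58]
```

View pics/w25.png

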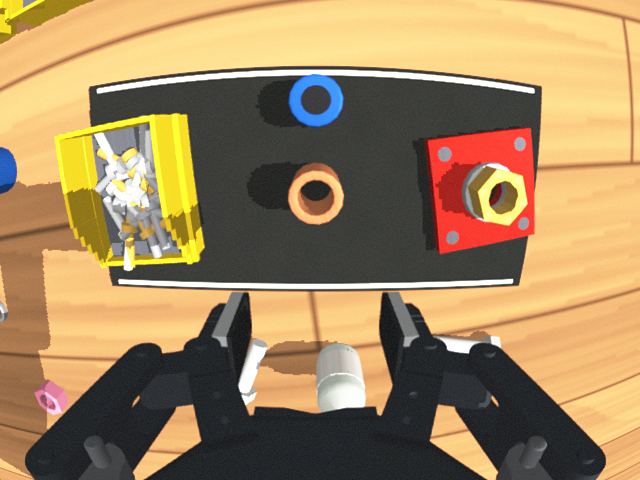

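View pics/side1.png

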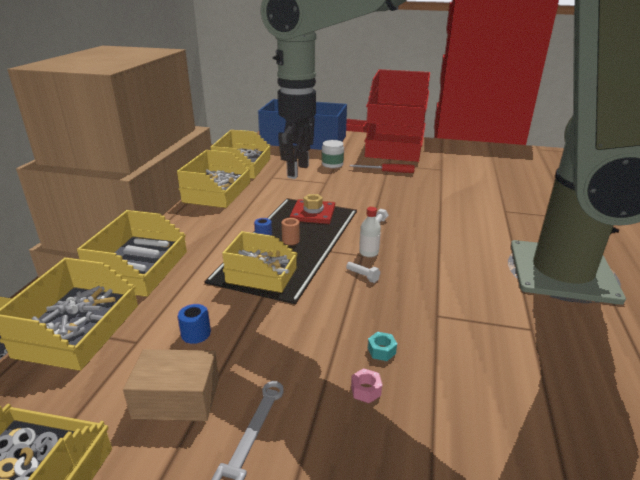

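View pics/top1.png

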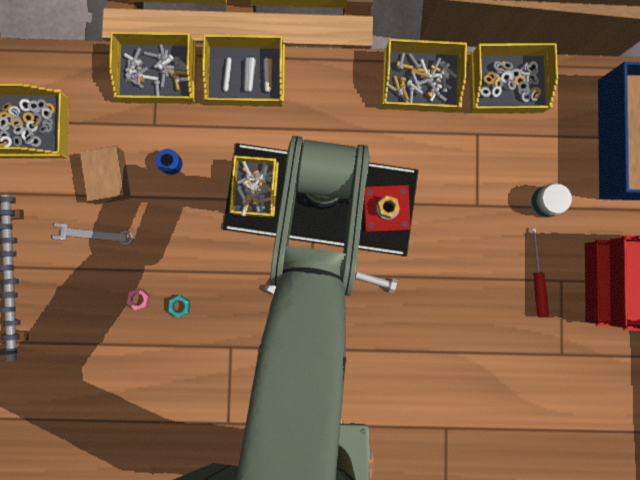

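All is in place by eye. I swing the arm aside for a clear top view and a numeric check.

```bash
python3 -m pendant '[{"x":0,"y":0.9,"z":-0.2,"ax":0,"ay":0,"az":0,"claw":0.3},{"x":0,"y":0.95,"z":-0.2,"ax":0,"ay":0,"az":0,"claw":0.3},{"x":0,"y":0.95,"z":0,"ax":0,"ay":0,"az":0,"claw":0.3},{"x":0,"y":0.95,"z":0,"ax":0,"ay":0,"az":0,"claw":0.3},{"x":0,"y":0.95,"z":0,"ax":0,"ay":0,"az":0,"claw":0.3},{"x":0,"y":0.95,"z":0,"ax":0,"ay":0,"az":0,"claw":0.3},{"x":0,"y":0.95,"z":0,"ax":0,"ay":0,"az":0,"claw":0.3},{"x":0,"y":0.95,"z":0,"ax":0,"ay":0,"az":0,"claw":0.3},{"x":0,"y":0.95,"z":0,"ax":0,"ay":0,"az":0,"claw":0.3},{"x":0,"y":0.95,"z":0,"ax":0,"ay":0,"az":0,"claw":0.3},{"x":0,"y":0,"z":0,"ax":0,"ay":0,"az":0,"claw":0.3},{"x":0,"y":0,"z":0,"ax":0,"ay":0,"az":0,"claw":0.3}]'
cat > fin.py <<'E'
from h import *
p=bot.read_camera("top"); g=p["image"]; cv2.imwrite("pics/top2.png",cv2.resize(g[130:300,215:435],None,fx=3.5,fy=3.5,interpolation=cv2.INTER_CUBIC)[:,:,::-1])
c=np.array([593.6,21.7]);a=-.1195;B=np.array([[np.cos(a),-np.sin(a)],[np.sin(a),np.cos(a)]])
s=bot.read_camera("side")
for n,X in(("sleeve top",(*c,56)),("cap top",(663,13.4,44)),("nut top",(575.4,-127.2,50)),("washer",(575.4,-127.2,28)),("oil0",(411,22,0))): print(n,"expected px top",proj(p,X).round(1),"side",proj(s,X).round(1))
hsv=cv2.cvtColor(g,cv2.COLOR_RGB2HSV)
for n,lo,hi,box,z in [("sleeve",(3,110,70),(14,255,255),(295,185,345,220),56),("cap",(105,110,40),(125,255,255),(290,150,350,190),44),("nut",(17,90,80),(32,255,255),(370,190,405,225),50)]:
    m=cv2.inRange(hsv,lo,hi);x0,y0,x1,y1=box;q=np.zeros_like(m);q[y0:y1,x0:x1]=m[y0:y1,x0:x1]
    ys,xs=np.nonzero(q); W=back(p,np.c_[xs,ys].astype(float),z)[:,:2].astype(np.float32); cc=cv2.minEnclosingCircle(W)
    print(n,len(xs),"world",np.round(cc[0],1),"r",round(cc[1],1),"board",(B.T@(np.array(cc[0])-c)).round(1))
for k in("oil",):
    for nm,q in(("top",p),("side",s)):
        for d in bot.mark_of(q,k)[:1]: print(k,nm,round(d["score"],2),np.round(d["position"],1),back(q,d["position"],0)[0][:2].round(1))
E
python3 fin.py; python3 plan.py
```

```text
t: 35.75
eef_pos: [526.2, -351.4, 188.1]
ee_rot: [-0.0, 0.998, -0.061, 0.0]
ft_force: [-0.1, -0.1, 0.3]
gripper_width: 55.3
sleeve top expected px top [[321.1 195.7]] side [[288.8 221.4]]
cap top expected px top [[325.5 165.5]] side [[261.1 221. ]]
nut top expected px top [[388.8 206.2]] side [[312.4 197.3]]
washer expected px top [[387.4 207.4]] side [[312.4 205.2]]
oil0 expected px top [[318.4 279.8]] side [[367.7 252.5]]
sleeve 194 world [591.1  21.4] r 21.2 board [-2.5 -0.6]
cap 253 world [659.   13.5] r 23.0 board [65.9 -0.3]
nut 212 world [ 575.2 -125.5] r 23.1 board [  -0.8 -148.4]
oil top 0.6 [317.  279.1] [412.4  25.3]
oil side 0.85 [364.4 251.2] [419.1  18. ]
t 35.95 pos [ 526.2 -350.2  188.3] yaw -6.8 tilt 0.02 F [-0.6 -0.2 -0.3] w 55.5 q [-0.72  0.36  1.44  0.    1.34  0.97]
```

View pics/top2.png

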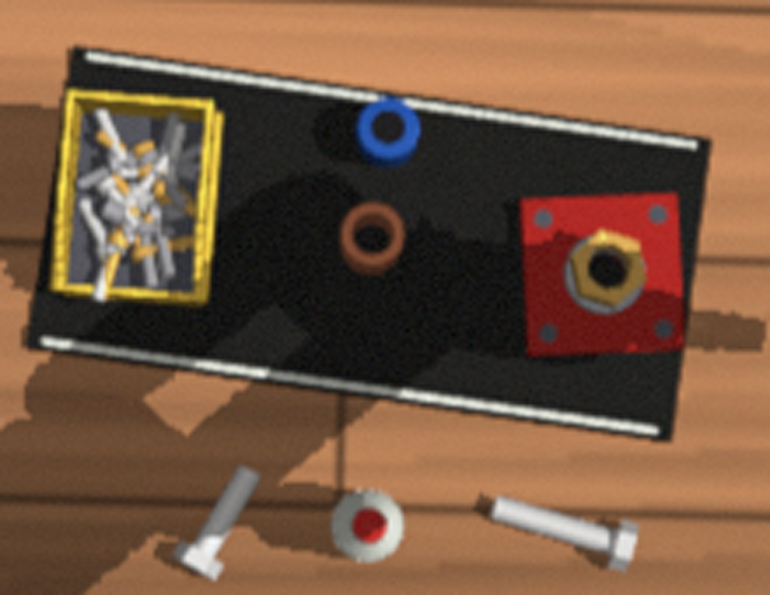

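The top crop shows all four parts in place: sleeve at board (-2, -1) mm, cap about 68 mm behind it, and nut on washer over the plate. The oil bottle hasn't moved. Handing in.

```bash
python3 -c "
from station import bot
print(bot.job_done())"
```

```text
the job is handed in; nothing more can be done
None
```

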